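# Ready the heat activator at the cementing bench

## Task

Make the cementing bench ready to heat-activate the heel block: stand every jar of solvent cement that is on the bench upright in the blue crate, one to a cell, and lay the heel block flat inside the activator's tray, turned over so that its pale cemented face is up. Only when all the jars are in the crate and the heel lies in the tray, turn the activator's dial to the yellow mark. Leave the brush and the glue pan where they are.

Things in the scene. Friction and masses are not known exactly. Their poses are not given: they have to be found in the camera images.
- crate: Blue plastic crate fixed on the bench, 220 mm (its x) by 150 mm (its y), 45 mm high, floor and walls 5 mm thick. Dividers 5 mm thick, as high as the walls, make 3 cells along x by 2 along y, each 66.7 x 67.5 mm inside, 40 mm deep. Origin at the centre of its underside, z up. Some cells may hold a jar at the start.
- crate_in (a point): Centre of the crate's inner floor, 5 mm above the bench, axes as the crate's. The cell centres lie at x = -71.7, 0, +71.7 mm and y = -36.2, +36.2 mm from it.
- activator: Green heat activator fixed on the bench: housing 300 mm (x) by 220 mm (y), top 55 mm above the bench, origin at the centre of its underside, z up. Metal tray on its +x half, grey panel with the dial on its -x end. Along its +y edge, two posts (y = 159 to 171 mm, x = -48 to 158 mm) carry a lamp reflector that leans towards the tray: y = 95 mm and beyond, 135 to 255 mm above the bench.
- tray (a point): Centre of the floor of the activator's bare-metal perforated tray, 58 mm above the bench; axes as the activator's, whose origin is 55 mm from it in -x and 10 mm in +y. Inside its rim the tray is 172 mm in x and 162 mm in y; the rim stands 8 mm above the floor.
- dial (a joint): Black selector dial, rad, growing clockwise seen from above. A sprung detent holds it at four coloured dots 40 degrees apart, white (off) 0, blue (fan only) 0.698, yellow (activate) 1.396, red (high) 2.094. It starts at white or blue. Leaving a position takes about 0.06 N m; let go anywhere, it drops into the nearest one.
- dial_grip (a point): Where to grip the dial: on its upright axis, 88.5 mm above the bench, 152 mm from the tray's centre in -x. The dial is a disc 46 mm across with an upright grip bar, 44 mm long and 14 mm wide, whose top is 10 mm above this point and whose foot on the disc is 21 mm below it. x lies along the bar, towards the end with the white pointer line; z up. The dots lie 37 mm from the axis.
- heel: Black rubber heel block, D-shaped from above, 85 mm long, 60 wide, 40 thick, about 0.12 kg. Origin at its middle: the flat end (60 x 40) is 40 mm from it in -x, the round end 45 mm in +x; the long sides (y = +-30 mm) are flat from the flat end to x = +15 mm. Face z = +20 mm is black grooved tread, face z = -20 mm pale dried cement, face down at the start. It stands steadily on its flat end.
- brush: Bystander: glue brush with a red handle lying on the bench, 180 mm long, 40 mm wide, 20 mm high. The origin is under its steel ferrule, x along it towards the bristles.
- pan: Bystander: black glue pan with a white smeared rim, 170 x 120 mm, 55 mm high. Origin at the centre of its underside.
- jar1: Amber jar of solvent cement with a paper label and a red brush cap, 76 mm high, about 0.2 kg: body 54 mm in diameter up to 42 mm, then a shoulder, then the cap, 36 mm in diameter from 48 to 76 mm above the underside. Origin at the centre of its underside, z up along the jar. Stands loose on the bench at the start, or is absent.
- jar2: Amber jar of solvent cement with a paper label and a red brush cap, 76 mm high, about 0.2 kg: body 54 mm in diameter up to 42 mm, then a shoulder, then the cap, 36 mm in diameter from 48 to 76 mm above the underside. Origin at the centre of its underside, z up along the jar. Stands loose on the bench at the start, or is absent.
- jar3: Amber jar of solvent cement with a paper label and a red brush cap, 76 mm high, about 0.2 kg: body 54 mm in diameter up to 42 mm, then a shoulder, then the cap, 36 mm in diameter from 48 to 76 mm above the underside. Origin at the centre of its underside, z up along the jar. Stands loose on the bench at the start, or is absent.
- jar4: Amber jar of solvent cement with a paper label and a red brush cap, 76 mm high, about 0.2 kg: body 54 mm in diameter up to 42 mm, then a shoulder, then the cap, 36 mm in diameter from 48 to 76 mm above the underside. Origin at the centre of its underside, z up along the jar. Stands loose on the bench at the start, or is absent.
- jar5: Amber jar of solvent cement with a paper label and a red brush cap, 76 mm high, about 0.2 kg: body 54 mm in diameter up to 42 mm, then a shoulder, then the cap, 36 mm in diameter from 48 to 76 mm above the underside. Origin at the centre of its underside, z up along the jar. Stands loose on the bench at the start, or is absent.
- jar6: Amber jar of solvent cement with a paper label and a red brush cap, 76 mm high, about 0.2 kg: body 54 mm in diameter up to 42 mm, then a shoulder, then the cap, 36 mm in diameter from 48 to 76 mm above the underside. Origin at the centre of its underside, z up along the jar. Stands in a cell of the crate at the start, or is absent: one of jar6 and jar7 is there.
- jar7: Amber jar of solvent cement with a paper label and a red brush cap, 76 mm high, about 0.2 kg: body 54 mm in diameter up to 42 mm, then a shoulder, then the cap, 36 mm in diameter from 48 to 76 mm above the underside. Origin at the centre of its underside, z up along the jar. Stands in a cell of the crate at the start, or is absent: one of jar6 and jar7 is there.
Not all that is in view belongs to the job. What is shaped like the jar3 but green or purple is not meant.

How it is judged:
On the way, in this order (a step that is already met when the one before it is completed fails the run):
1. every jar stands upright in a cell of the crate, and the heel block lies flat in the tray with its pale face up (x of jar1 in the frame of crate_in between -0.105 and 0.105 m and y of jar1 in the frame of crate_in between -0.07 and 0.07 m and z of jar1 in the frame of crate_in between -0.006 and 0.006 m and angle between each of jar1, jar2, jar3, jar4, jar5, jar6, jar7's own z axis and vertical below 0.12 rad and linear speed of each of jar1, jar2, jar3, jar4, jar5, jar6, jar7, heel below 0.03 m/s and x of jar2 in the frame of crate_in between -0.105 and 0.105 m and y of jar2 in the frame of crate_in between -0.07 and 0.07 m and z of jar2 in the frame of crate_in between -0.006 and 0.006 m and x of jar3 in the frame of crate_in between -0.105 and 0.105 m and y of jar3 in the frame of crate_in between -0.07 and 0.07 m and z of jar3 in the frame of crate_in between -0.006 and 0.006 m and x of jar4 in the frame of crate_in between -0.105 and 0.105 m and y of jar4 in the frame of crate_in between -0.07 and 0.07 m and z of jar4 in the frame of crate_in between -0.006 and 0.006 m and x of jar5 in the frame of crate_in between -0.105 and 0.105 m and y of jar5 in the frame of crate_in between -0.07 and 0.07 m and z of jar5 in the frame of crate_in between -0.006 and 0.006 m and x of jar6 in the frame of crate_in between -0.105 and 0.105 m and y of jar6 in the frame of crate_in between -0.07 and 0.07 m and z of jar6 in the frame of crate_in between -0.006 and 0.006 m and x of jar7 in the frame of crate_in between -0.105 and 0.105 m and y of jar7 in the frame of crate_in between -0.07 and 0.07 m and z of jar7 in the frame of crate_in between -0.006 and 0.006 m and x of heel in the frame of tray between -0.07 and 0.07 m and y of heel in the frame of tray between -0.065 and 0.065 m and z of heel in the frame of tray between 0.014 and 0.025 m and angle between heel's own z axis and vertical above 3.03 rad), for 0.3 s.
2. the dial is at the yellow mark (value of joint dial between 1.256 and 1.536 rad), for 0.3 s.
At the end, for the whole second after the job is handed in: Every jar present stands on the crate's floor (underside within 6 mm of it) inside a cell, within 7 degrees of upright and at rest; the heel block lies flat inside the tray's rim, pale face up within 6 degrees, at rest; the dial is within 8 degrees of the yellow mark (all of step 1 and all of step 2); the robot touches nothing.
It fails at once if the brush is moved more than 4 cm (distance of brush from where it was at the start of the episode above 0.04 m).
It fails at once if the glue pan is moved more than 4 cm (distance of pan from where it was at the start of the episode above 0.04 m).
Of jar1, jar2, jar3, jar4, jar5 only 3 to 5 are there at a start; the rules pass over those that are not, and their reading is None.
Of jar6, jar7 only 1 to 1 are there at a start; the rules pass over those that are not, and their reading is None.
At some moment in a run one of jar1, jar2, jar3, jar4, jar5, heel may be knocked a few centimetres aside while the robot is not near it.
It also fails if it takes over 208 s, if anything falls off the work surface, if the arm or the gripper's body presses on something with over 40 N, if the wrist force passes 120 N, or if a joint passes its speed limit or range.

## Robot

A 6-joint arm with a two-finger parallel gripper is mounted at the origin on the work surface. World frame = base frame: x ahead of the robot, y to its left, z up, the work surface at z = 0. Lengths are in m, angles in rad, forces in N, time in s.
With the tool pointing down it reaches from about 0.35 to 0.775 m from the base axis. Payload 5.5 kg.
Tool frame: the origin (TCP) lies at the very end of the fingers, on their centre line; the grasp point (between the pads) lies 19 mm behind it (env.grip_depth is the distance from the TCP to the grasp point, in m); z points along the fingers, y is the direction in which the jaws open and shut (so a half turn about z gives the same grasp; the last joint's range is limited). The gripper opens to 85 mm and grips with 20 to 120 N. Pads are 22 mm wide; open, the fingers measure 114 mm over their backs; the gripper's body (76 mm by 85 mm) begins 54 mm behind the grasp point. The pads swing forward as they close: fully open they stand 13 mm farther back than shut.
Start: joints at [1.034, 0.313, 0.046, 1.304, 0, 1.431], TCP at [0.222, 0.53, 0.231] pointing down, gripper open.
Joint ranges: [-2.76, 2.76], [-0.86, 1.69], [-1.03, 1.26], [-2.2, 2.34], [-1.47, 1.5], [-3.14, 3.14]. Speed limits (rad/s): [2.57, 2.57, 3.14, 3.14, 3.14, 3.14].

## Interface

Orientations are given as a unit quaternion [w, x, y, z].
In Python, from workcell import env gives the robot as it stands.
- The arm moves only by the tool step_arm, never from a script. Its argument "series" is a list of rows, each a list of 3 entries, a list of its own where there are three numbers: the shift along the world's x, y, z in cm, then the turn about the world's z in rad, then the closure in counts, from 0 (fully open) to 255 (shut). A call has 1 to 5 rows; each row is the pose to reach, as a shift and turn from the pose measured when the call began; what a row does not reach only later rows make up. A row lasts 1/8 s, in which the tool goes at most 62.5 mm and 10.7 degrees, less where a joint would pass 70% of its speed; a pose out of reach is approached as far as the arm can. A call with a gripper value outside its range is refused whole. The fingers move at their own pace and stop on an object; "newtons" is the grip in N (left out, the last holds). Time passes only in rows, so rows that repeat a pose let the fingers close. It gives the time, the measured TCP pose, the force and the opening at its end, in the units of the state.
- env.get_state(): the state, without advancing time (a new reading comes with each control period).
- env.read_camera(name): name is "scene" or "top" or "wrist"; returns a dict with "frame" (480x640x3 uint8, red, green, blue), "vertical_fov" (degrees; the focal length in pixels is half the picture's height over the tangent of half this angle, whatever the lens; pixels are square), "cx", "cy" (the principal point, pixels), "camera_from_world" (4x4, takes a point from world to camera coordinates). Camera axes: x right, y down, z forward; pixel columns grow to the right and rows downward; lengths in m; the calibration is good to about 2 mm. A picture is of the moment at which its call begins. There is no depth.
- env.hand_in(): hands the job in, once; it reports no verdict.
The state is a dict: "clock": time; "joint_pos": joint angles; "qvel": joint speeds; "tau": joint torques, N m; "tcp_pos": TCP position; "orientation": TCP orientation; "wrist_force": force on the tool from outside, world axes, zero at the start; "ft_torque": the same for the moment, N m; "finger_gap": finger opening in m.
Only numpy, scipy, OpenCV 4.12 (cv2) and the standard library are available. Lean on these libraries where they do the work, as an engineer would, in place of code of your own. Each camera call takes 0.05 s, during which the arm holds its last target.

## Working session

There is one attempt and no reset: what is moved stays moved. The work goes in short steps, Python scripts to look and compute and a tool call to move; the robot and the scene stay as the last step left them, time stands still between calls to the robot, and variables do not carry over. Pictures are saved under pics/ and viewed, and the job is handed in when it is done.

Besides the shell and the picture viewer there is one more tool, called after ">>>" in YAML: its name, and indented under it one key for each argument. step_arm: Moves the arm, as the interface text tells. Its arguments: {"type":"object","properties":{"series":{"type":"array"},"newtons":{"type":"number"}},"required":["series"]}

```bash
ls; mkdir -p pics
python3 - <<'E'
from workcell import env
import cv2
print(env.get_state())
for n in ("scene","top","wrist"):
    r=env.read_camera(n)
    cv2.imwrite(f"pics/{n}0.png",r["frame"][:,:,::-1])
    print(n,r["vertical_fov"],r["cx"],r["cy"],r["camera_from_world"].round(4).tolist())
E
```

```text
pics
{'clock': 0.0, 'joint_pos': array([ 1.03438832e+00,  3.13998188e-01,  4.49778353e-02,  1.30361774e+00,
       -2.80108253e-05,  1.43118775e+00]), 'qvel': array([-0.00021594,  0.00146231, -0.00027155, -0.00060239,  0.00039903,
        0.00067196]), 'tau': array([-6.21747654e-05, -4.80629718e+01,  2.98528361e+01,  1.92857272e-02,
        3.57051681e-05, -5.32171001e-06]), 'tcp_pos': array([0.221972  , 0.52986332, 0.23040968]), 'orientation': array([-2.92160372e-04,  1.97100594e-01,  9.80382837e-01, -8.73422297e-04]), 'wrist_force': array([-0.87844925, -0.19684041, -0.94192771]), 'ft_torque': array([ 0.00910593, -0.0092699 ,  0.04037407]), 'finger_gap': 0.08530670520146717}
scene 56.471604358842946 317.900833936014 247.42095647353597 [[-0.1492, 0.9887, -0.0159, 0.104], [0.6504, 0.0861, -0.7547, -0.3258], [-0.7448, -0.1229, -0.6559, 1.3676], [0.0, 0.0, 0.0, 1.0]]
top 46.61382991928912 311.41119673913437 240.02546883640673 [[-0.0094, -0.9999, -0.0059, -0.0006], [-0.9896, 0.0101, -0.1437, 0.5626], [0.1438, 0.0045, -0.9896, 1.1356], [0.0, 0.0, 0.0, 1.0]]
wrist 64.8023405109423 315.9434457278482 238.67536799805174 [[0.3866, 0.9222, -0.001, -0.5736], [0.8744, -0.3662, 0.3182, -0.0408], [0.2931, -0.1239, -0.948, 0.3807], [0.0, 0.0, 0.0, 1.0]]
```

View pics/scene0.png

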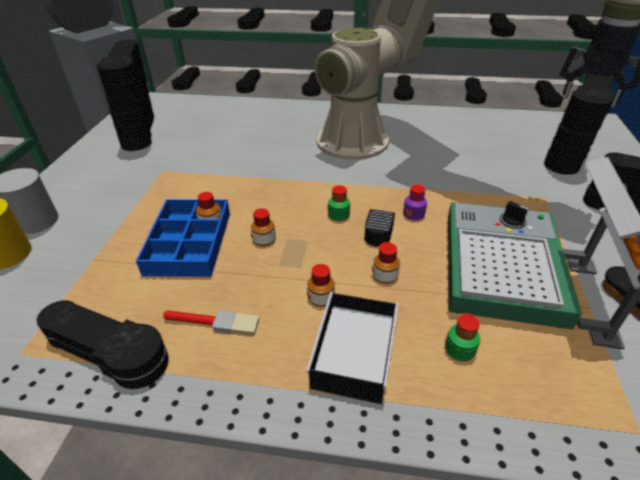

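View pics/top0.png

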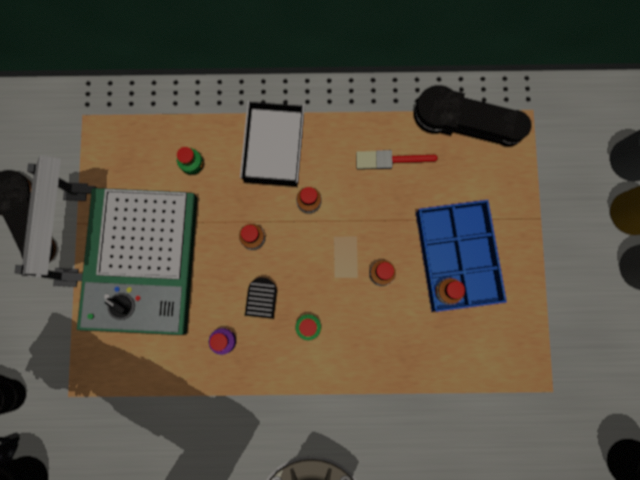

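View pics/wrist0.png

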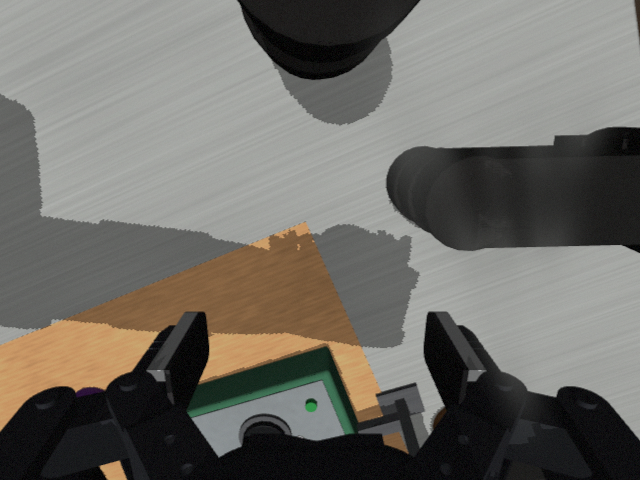

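The scene shows three amber loose jars (top view caps at about (308,197), (251,235), (383,271)) and one amber jar in the near-right crate cell at (452,291). The green and purple ones are distractors. The heel is at (261,298), the activator is at left with its lamp, and the dial is at (119,304). Next I'll measure positions.

```bash
cat > h.py <<'E'
from workcell import env
import cv2, numpy as np
def cam(n,save=None):
    r=env.read_camera(n)
    if save: cv2.imwrite(f"pics/{save}.png",r["frame"][:,:,::-1])
    return r
def ray(r,u,v,z):
    f=240/np.tan(np.radians(r["vertical_fov"])/2)
    T=np.array(r["camera_from_world"]);R=T[:3,:3];t=T[:3,3]
    o=-R.T@t; d=R.T@np.array([(u-r["cx"])/f,(v-r["cy"])/f,1])
    return o+d*(z-o[2])/d[2]
def proj(r,p):
    f=240/np.tan(np.radians(r["vertical_fov"])/2)
    T=np.array(r["camera_from_world"]);c=T[:3,:3]@np.array(p)+T[:3,3]
    return np.array([r["cx"]+f*c[0]/c[2], r["cy"]+f*c[1]/c[2]])
def blobs(m,amin=60):
    n,l,s,c=cv2.connectedComponentsWithStats(m.astype(np.uint8))
    return [(i,s[i],c[i]) for i in range(1,n) if s[i][4]>=amin],l
def caps(r,amin=60):
    h=cv2.cvtColor(r["frame"],cv2.COLOR_RGB2HSV)
    m=((h[...,0]<5)|(h[...,0]>174))&(h[...,1]>170)&(h[...,2]>90)
    return blobs(m,amin)[0]
def line2(m):
    c=max(cv2.findContours(m.astype(np.uint8),0,2)[0],key=cv2.contourArea); return c
def st():
    s=env.get_state();q=s["orientation"]
    a=np.arctan2(2*(q[2]*q[3]-q[0]*q[1])+0, 0)if 0 else None
    w,x,y,z=q; yv=np.array([2*(x*y-w*z),1-2*(x*x+z*z)])
    print("t",round(s["clock"],2),"tcp",s["tcp_pos"].round(4),"jawang",round(np.degrees(np.arctan2(yv[1],yv[0])),2),"gap",round(s["finger_gap"],4),"F",s["wrist_force"].round(1),"j",s["joint_pos"].round(2)); return s
E
cat > m1.py <<'E'
from h import *
r=cam("top")
for i,s,c in caps(r):print("cap",s.tolist(),c.round(1),ray(r,*c,0.076).round(4))
s=cam("scene")
for i,q,c in caps(s):print("scap",q.tolist(),c.round(1),ray(s,*c,0.066).round(4))
h=cv2.cvtColor(r["frame"],cv2.COLOR_RGB2HSV)
m=(h[...,0]>100)&(h[...,0]<128)&(h[...,1]>140)&(h[...,2]>40)
b,l=blobs(m,500)
for i,s_,c in b:
    mm=cv2.morphologyEx((l==i).astype(np.uint8),3,np.ones((25,25)))
    box=cv2.minAreaRect(line2(mm)); p=cv2.boxPoints(box)
    print("blue",s_.tolist(),[ray(r,*x,0.045)[:2].round(4).tolist() for x in p])
# heel
roi=np.zeros(h.shape[:2],bool);roi[270:325,235:285]=1
m=(r["frame"].max(2)<75)&roi
b,l=blobs(m,20);print([(s_.tolist()) for i,s_,c in b])
g=(h[...,0]>65)&(h[...,0]<90)&(h[...,1]>100)&(h[...,2]>30)
b,l=blobs(g,300);print("green",[(s_.tolist()) for i,s_,c in b])
def crop(u,v,w,hh,k,name):
    cv2.imwrite(f"pics/{name}.png",cv2.resize(r["frame"][v:v+hh,u:u+w,::-1],None,fx=k,fy=k,interpolation=cv2.INTER_CUBIC))
crop(60,150,250,200,3,"c_act");crop(400,180,120,140,4,"c_crate")
E
python3 m1.py
```

```text
cap [177, 148, 16, 15, 180] [184.7 154.6] [0.7412 0.2578 0.076 ]
cap [393, 155, 44, 8, 257] [414.2 158.3] [ 0.7278 -0.2227  0.076 ]
cap [300, 188, 17, 15, 204] [308.1 195. ] [ 6.518e-01 -3.000e-04  7.600e-02]
cap [241, 225, 17, 17, 217] [249.1 233.1] [0.5732 0.1215 0.076 ]
cap [377, 263, 17, 17, 219] [384.7 270.6] [ 0.4932 -0.1544  0.076 ]
cap [447, 281, 17, 18, 238] [455.3 289.5] [ 0.4536 -0.2956  0.076 ]
cap [300, 320, 16, 15, 191] [307.6 327.1] [0.3815 0.003  0.076 ]
cap [210, 334, 17, 16, 219] [218.2 341.6] [0.3544 0.1817 0.076 ]
scap [411, 185, 14, 10, 110] [417.5 189.1] [0.3433 0.1833 0.066 ]
scap [333, 186, 13, 9, 96] [338.8 189.9] [0.37   0.0013 0.066 ]
scap [198, 192, 15, 10, 109] [205.  196.7] [ 0.4366 -0.3031  0.066 ]
scap [254, 209, 14, 11, 124] [260.6 213.8] [ 0.4848 -0.1585  0.066 ]
scap [379, 242, 17, 14, 187] [387.3 248.5] [0.5648 0.1207 0.066 ]
scap [312, 265, 18, 14, 193] [320.3 271.1] [ 0.6465 -0.002   0.066 ]
scap [164, 311, 51, 13, 387] [188.4 317.2] [ 0.7882 -0.2088  0.066 ]
scap [458, 313, 21, 19, 296] [468.  322.3] [0.7351 0.2598 0.066 ]
blue [418, 201, 87, 110, 6128] [[0.6248, -0.2314], [0.6481, -0.3819], [0.4308, -0.4045], [0.4087, -0.2579]]
[[245, 276, 32, 43, 859]]
green [[282, 33, 57, 33, 652], [355, 51, 66, 15, 405], [176, 56, 54, 12, 341], [83, 188, 112, 146, 2303]]
```

View pics/c_act.png

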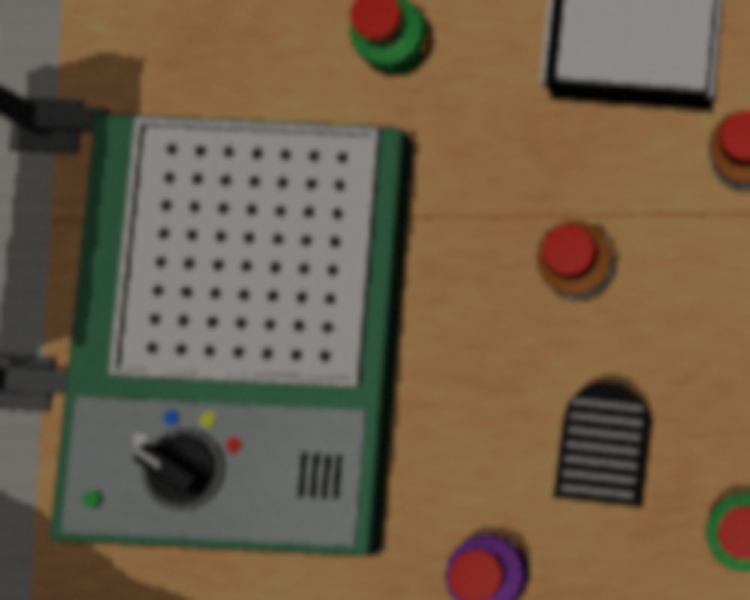

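View pics/c_crate.png

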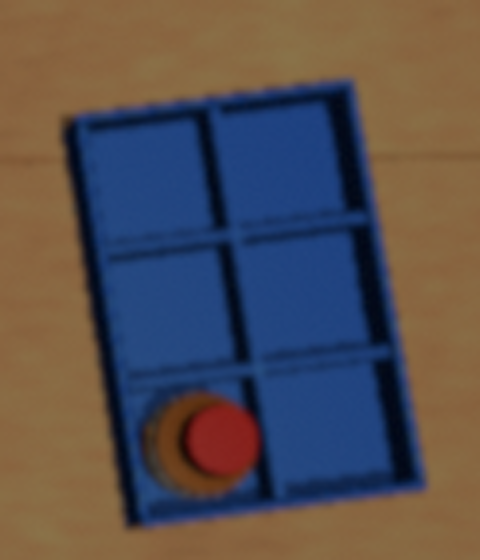

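```bash
cat > m2.py <<'E'
from h import *
r=cam("top")
C=lambda L,z,u,v,k:np.array([ray(r,u+x/k,v+y/k,z)[:2] for x,y in L])
def fit(P,name):
    P=np.array(P);print(name,P.round(4).tolist(),"mean",P.mean(0).round(4))
fit(C([(74,118),(353,84),(425,487),(134,525)],.045,400,180,4),"crate rim")
d=C([(228,237),(253,365)],.045,400,180,4);fit(d,"div nodes");v=d[0]-d[1];print(np.linalg.norm(v),np.degrees(np.arctan2(v[1],v[0])))
t=C([(137,120),(378,128),(360,386),(110,374)],.066,60,150,3);fit(t,"tray rim")
for a,b in((2,1),(3,0)):
    v=t[b]-t[a];print(np.linalg.norm(v),np.degrees(np.arctan2(v[1],v[0])))
for a,b in((1,0),(2,3)):
    v=t[b]-t[a];print(np.linalg.norm(v),np.degrees(np.arctan2(v[1],v[0]))-90)
fit(C([(172,149),(342,158),(325,355),(152,348)],.058,60,150,3),"tray holes")
fit(C([(171,417),(207,419),(233,445)],.058,60,150,3),"dots")
fit(C([(142,441)],.0985,60,150,3),"pointer end")
hh=C([(557,497),(640,503)],.04,60,150,3);fit(hh,"heel flat");v=hh[0]-hh[1];print(np.linalg.norm(v),np.degrees(np.arctan2(v[1],v[0]))-90)
E
python3 m2.py
```

```text
crate rim [[0.625, -0.2335], [0.6418, -0.382], [0.429, -0.4074], [0.4109, -0.2565]] mean [ 0.5267 -0.3199]
div nodes [[0.5605, -0.312], [0.493, -0.3218]] mean [ 0.5267 -0.3169]
0.06819349264216049 8.297389161833337
tray rim [[0.6693, 0.4243], [0.6618, 0.2555], [0.4817, 0.2636], [0.4916, 0.435]] mean [0.5761 0.3446]
0.18028459365635302 -2.592492144182619
0.17806823040099798 -3.4489190383248793
0.16902084949212057 -2.5566374790295896
0.17169560523121863 -3.303465198874477
tray holes [[0.6502, 0.4018], [0.6424, 0.2821], [0.5039, 0.2902], [0.51, 0.4099]] mean [0.5766 0.346 ]
dots [[0.4623, 0.3949], [0.4607, 0.3701], [0.4428, 0.3516]] mean [0.4553 0.3722]
pointer end [[0.4443, 0.3991]] mean [0.4443 0.3991]
heel flat [[0.4056, 0.1317], [0.401, 0.0743]] mean [0.4033 0.103 ]
0.05757030017524691 -4.62976469218917
```

Three loose jars: A (.493,-.154), B (.574,.122), C (.653,0). Crate centre is (.527,-.319) with yaw 6.6°, and the occupied cell is (-x,+y). I'll start with jar B.

>>> step_arm:
  series:
    - [[35.2, -40.8, -6], 0.51, 0]
    - [[35.2, -40.8, -6], 0.51, 0]
    - [[35.2, -40.8, -6], 0.51, 0]
    - [[35.2, -40.8, -6], 0.51, 0]
    - [[35.2, -40.8, -6], 0.51, 0]
  newtons: 40

```text
clock: 0.92
tcp_pos: [0.419, 0.3025, 0.1979]
orientation: [0.0, -0.057, 0.998, -0.0]
wrist_force: [0.9, 0.9, -0.3]
finger_gap: 0.0853
```

>>> step_arm:
  series:
    - [[15.5, -18.1, -8], 0, 0]
    - [[15.5, -18.1, -8], 0, 0]
    - [[15.5, -18.1, -8], 0, 0]
    - [[15.5, -18.1, -8], 0, 0]
    - [[15.5, -18.1, -8], 0, 0]

```text
clock: 1.55
tcp_pos: [0.5754, 0.118, 0.1158]
orientation: [-0.001, -0.054, 0.999, -0.0]
wrist_force: [-0.1, 0.1, -0.2]
finger_gap: 0.0852
```

```bash
cat > w.py <<'E'
import sys
from h import *
st()
r=cam("wrist",sys.argv[1])
for i,s,c in caps(r,200):print("cap",s.tolist(),c.round(1),ray(r,*c,0.076).round(4))
t=cam("top",sys.argv[1]+"t")
for i,s,c in caps(t):print("tcap",c.round(1),ray(t,*c,0.076).round(4))
E
python3 w.py w1
```

```text
t 1.55 tcp [0.5754 0.118  0.1158] jawang 96.2 gap 0.0852 F [-0.1  0.1 -0.2] j [ 0.07  0.39 -0.13  1.05 -0.   -0.04]
cap [290, 241, 66, 61, 3148] [322.8 270.7] [0.5714 0.1208 0.076 ]
cap [68, 348, 60, 48, 1902] [ 94.5 370.3] [ 0.6476 -0.0029  0.076 ]
tcap [414.3 158.3] [ 0.7279 -0.2229  0.076 ]
tcap [308.2 195. ] [ 6.517e-01 -6.000e-04  7.600e-02]
tcap [384.7 270.6] [ 0.4931 -0.1543  0.076 ]
tcap [455.2 289.5] [ 0.4536 -0.2955  0.076 ]
tcap [307.6 327.1] [0.3815 0.0029 0.076 ]
```

View pics/w1.png

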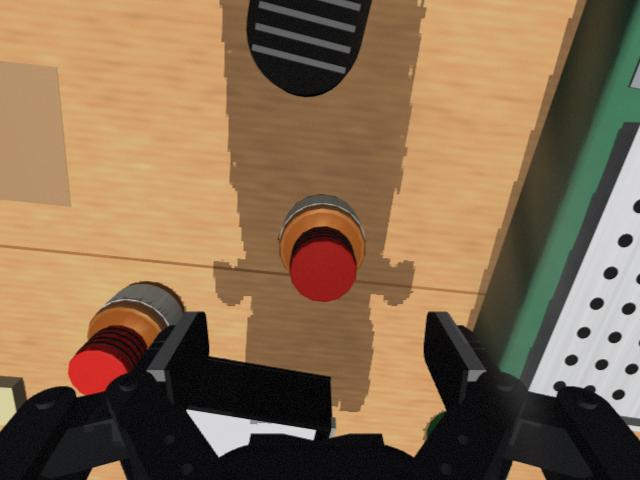

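The picture shows jar B's cap at (322,270), centred between the fingers. Descend and grip.

>>> step_arm:
  series:
    - [[-0.2, 0.3, -4], 0, 0]
    - [[-0.2, 0.3, -6.6], 0, 0]
    - [[-0.2, 0.3, -6.6], 0, 160]
    - [[-0.2, 0.3, -6.6], 0, 160]
    - [[-0.2, 0.3, -6.6], 0, 160]

```text
clock: 2.28
tcp_pos: [0.573, 0.1241, 0.0533]
orientation: [0.001, -0.056, 0.998, -0.0]
wrist_force: [-0.3, 0.4, 3.0]
finger_gap: 0.0349
```

>>> step_arm:
  series:
    - [[0, 0, 0], 0, 200]
    - [[0, 0, 0], 0, 200]
    - [[0, 0, 5], 0, 200]
    - [[0, 0, 10], 0, 200]
    - [[0, 0, 11], 0, 200]

```text
clock: 2.9
tcp_pos: [0.5753, 0.1242, 0.1671]
orientation: [0.004, -0.056, 0.998, -0.0]
wrist_force: [1.1, -0.3, -2.4]
finger_gap: 0.0348
```

>>> step_arm:
  series:
    - [[-4.4, -47.9, 0], 0, 200]
    - [[-4.4, -47.9, 0], 0, 200]
    - [[-4.4, -47.9, 0], 0, 200]
    - [[-4.4, -47.9, 0], 0, 200]
    - [[-4.4, -47.9, 0], 0, 200]

```text
clock: 3.52
tcp_pos: [0.5447, -0.1888, 0.1643]
orientation: [0.004, -0.056, 0.998, 0.0]
wrist_force: [1.1, -0.2, -3.5]
finger_gap: 0.0349
```

>>> step_arm:
  series:
    - [[-3.4, -18.3, 0], 0, 200]
    - [[-3.4, -18.3, 0], 0, 200]
    - [[-3.4, -18.3, 0], 0, 200]
    - [[-3.4, -18.3, 0], 0, 200]
    - [[-3.4, -18.3, 0], 0, 200]

```text
clock: 4.15
tcp_pos: [0.5097, -0.3713, 0.1626]
orientation: [0.003, -0.056, 0.998, 0.002]
wrist_force: [0.5, -0.0, -3.5]
finger_gap: 0.035
```

```bash
python3 w.py w2
```

```text
t 4.15 tcp [ 0.5097 -0.3713  0.1626] jawang 96.36 gap 0.035 F [ 0.5 -0.  -3.5] j [-0.76  0.45  0.07  1.2   0.01 -0.87]
cap [424, 139, 59, 60, 2521] [455.  169.7] [ 0.4518 -0.2934  0.076 ]
cap [619, 233, 21, 46, 701] [631.  257.6] [ 0.4951 -0.1659  0.076 ]
cap [270, 297, 94, 88, 6207] [316.5 342.1] [ 0.5813 -0.363   0.076 ]
cap [431, 447, 31, 18, 391] [442.9 456.5] [ 0.6763 -0.2508  0.076 ]
tcap [184.8 154.7] [0.741  0.2575 0.076 ]
tcap [414.3 158.2] [ 0.7279 -0.223   0.076 ]
tcap [308.2 195.2] [ 6.514e-01 -5.000e-04  7.600e-02]
tcap [384.5 270.4] [ 0.4937 -0.1539  0.076 ]
tcap [455.7 289.7] [ 0.4533 -0.2965  0.076 ]
tcap [307.6 327.2] [0.3813 0.0031 0.076 ]
tcap [218.2 341.6] [0.3545 0.1818 0.076 ]
```

View pics/w2.png

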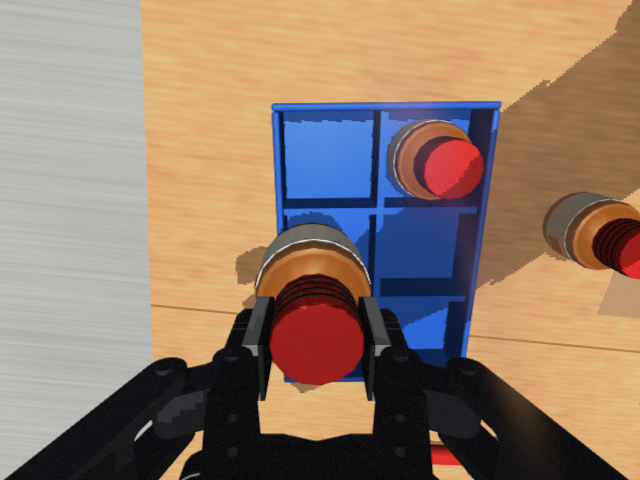

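View pics/w2t.png

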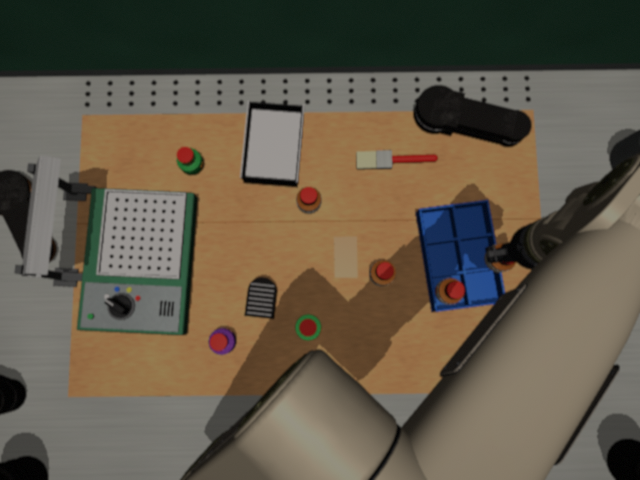

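Run:
```python
from h import *
r=cam("wrist")
for p in [(273,106),(500,103),(380,209),(468,378)]: print(p,ray(r,*p,.045).round(4))
```

```text
(273, 106) [ 0.4289 -0.4076  0.045 ]
(500, 103) [ 0.4104 -0.2613  0.045 ]
(380, 209) [ 0.4892 -0.3269  0.045 ]
(468, 378) [ 0.6244 -0.2294  0.045 ]
```

>>> step_arm:
  series:
    - [[2.2, 1.5, 0], 0, 200]
    - [[2.2, 1.5, 0], 0, 200]
    - [[2.2, 1.5, -4], 0, 200]
    - [[2.2, 1.5, -8], 0, 200]
    - [[2.2, 1.5, -8], 0, 200]

```text
clock: 4.92
tcp_pos: [0.5304, -0.3522, 0.0805]
orientation: [0.0, -0.058, 0.998, 0.004]
wrist_force: [-0.6, 0.1, -2.1]
finger_gap: 0.0343
```

>>> step_arm:
  series:
    - [[0.1, -0.3, 0], 0, 200]
    - [[0.1, -0.3, -2.3], 0, 200]
    - [[0.1, -0.3, -2.4], 0, 200]
    - [[0.1, -0.3, -2.4], 0, 200]

```text
clock: 5.42
tcp_pos: [0.5319, -0.3555, 0.058]
orientation: [0.001, -0.058, 0.998, 0.003]
wrist_force: [0.4, 1.4, -2.0]
finger_gap: 0.0348
```

>>> step_arm:
  series:
    - [[0, 0, -0.4], 0, 200]
    - [[0, 0, -0.4], 0, 90]
    - [[0, 0, -0.4], 0, 90]
    - [[0, 0, 5], 0, 90]
    - [[0, 0, 9], 0, 90]

```text
clock: 6.05
tcp_pos: [0.532, -0.3556, 0.1496]
orientation: [0.001, -0.058, 0.998, 0.003]
wrist_force: [0.0, -0.1, -0.5]
finger_gap: 0.0555
```

```bash
python3 w.py w3
```

```text
t 6.05 tcp [ 0.532  -0.3556  0.1496] jawang 96.61 gap 0.0555 F [ 0.  -0.1 -0.5] j [-0.72  0.47  0.08  1.18  0.01 -0.83]
cap [412, 95, 66, 68, 2809] [449.1 129.7] [ 0.451  -0.2909  0.076 ]
cap [623, 207, 17, 46, 561] [632.7 230.9] [ 0.4959 -0.1673  0.076 ]
cap [284, 227, 59, 56, 2568] [312.6 254.7] [ 0.5328 -0.3574  0.076 ]
cap [450, 443, 18, 19, 280] [458.4 451.9] [ 0.6777 -0.2312  0.076 ]
tcap [184.7 154.7] [0.741  0.2577 0.076 ]
tcap [414.3 158.3] [ 0.7279 -0.223   0.076 ]
tcap [308.2 195.1] [ 6.516e-01 -4.000e-04  7.600e-02]
tcap [484.2 253.5] [ 0.5261 -0.3578  0.076 ]
tcap [384.7 270.4] [ 0.4937 -0.1544  0.076 ]
tcap [455.3 289.6] [ 0.4534 -0.2958  0.076 ]
tcap [307.6 327.2] [0.3812 0.003  0.076 ]
tcap [218.2 341.6] [0.3545 0.1818 0.076 ]
```

View pics/w3.png

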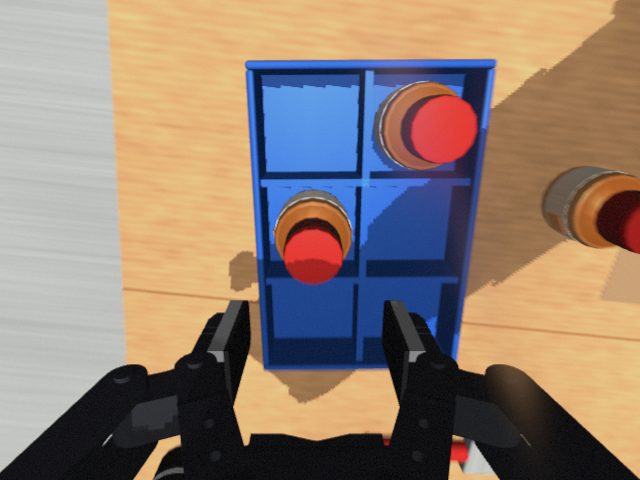

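Jar B stands upright in the middle-left cell (cap (312,255)). Next is jar A.

>>> step_arm:
  series:
    - [[-3.7, 20.1, 0], 0, 40]
    - [[-3.7, 20.1, 0], 0, 40]
    - [[-3.7, 20.1, -4], 0, 40]
    - [[-3.7, 20.1, -4], 0, 40]
    - [[-3.7, 20.1, -4], 0, 40]

```text
clock: 6.78
tcp_pos: [0.4959, -0.1543, 0.1127]
orientation: [0.003, -0.059, 0.998, 0.001]
wrist_force: [0.5, -1.0, 0.3]
finger_gap: 0.072
```

```bash
python3 w.py w4|head -3
```

```text
t 6.78 tcp [ 0.4959 -0.1543  0.1127] jawang 96.77 gap 0.072 F [ 0.5 -1.   0.3] j [-0.46  0.27 -0.31  0.98  0.   -0.58]
cap [0, 121, 59, 79, 3750] [ 25.8 161.8] [ 0.4521 -0.2963  0.076 ]
cap [280, 237, 68, 65, 3312] [313.3 269.8] [ 0.4909 -0.1566  0.076 ]
```

>>> step_arm:
  series:
    - [[-0.3, 0, -4], 0, 40]
    - [[-0.3, 0, -6.2], 0, 40]
    - [[-0.3, 0, -6.2], 0, 160]
    - [[-0.3, 0, -6.2], 0, 200]
    - [[-0.3, 0, -6.2], 0, 200]

```text
clock: 7.5
tcp_pos: [0.4958, -0.1578, 0.0532]
orientation: [0.005, -0.058, 0.998, -0.001]
wrist_force: [-0.8, -0.5, -0.3]
finger_gap: 0.0348
```

>>> step_arm:
  series:
    - [[0, 0, 0], 0, 200]
    - [[0, 0, 5], 0, 200]
    - [[0, 0, 10], 0, 200]
    - [[4, -4, 11], 0, 200]
    - [[7, -8, 11], 0, 200]

```text
clock: 8.12
tcp_pos: [0.5682, -0.239, 0.1662]
orientation: [0.008, -0.058, 0.998, -0.002]
wrist_force: [0.7, -0.8, -2.3]
finger_gap: 0.0348
```

>>> step_arm:
  series:
    - [[2.7, -3.7, 0], 0, 200]
    - [[2.7, -3.7, 0], 0, 200]
    - [[2.7, -3.7, -5], 0, 200]
    - [[2.7, -3.7, -8.2], 0, 200]
    - [[2.7, -3.7, -8.2], 0, 200]

```text
clock: 8.75
tcp_pos: [0.5924, -0.2739, 0.0812]
orientation: [0.005, -0.059, 0.998, -0.0]
wrist_force: [0.4, -0.2, -1.2]
finger_gap: 0.0348
```

>>> step_arm:
  series:
    - [[0.2, -0.2, -1], 0, 200]
    - [[0.2, -0.2, -2.4], 0, 200]
    - [[0.2, -0.2, -2.7], 0, 200]
    - [[0.2, -0.2, -2.7], 0, 200]
    - [[0.2, -0.2, -2.7], 0, 200]

```text
clock: 9.38
tcp_pos: [0.5959, -0.275, 0.0571]
orientation: [0.007, -0.059, 0.998, -0.0]
wrist_force: [-1.9, 5.2, 10.2]
finger_gap: 0.0346
```

>>> step_arm:
  series:
    - [[0, 0, 0], 0, 90]
    - [[0, 0, 0], 0, 90]
    - [[0, 0, 0], 0, 90]
    - [[0, 0, 5], 0, 90]
    - [[0, 0, 10], 0, 90]

```text
clock: 10.0
tcp_pos: [0.5952, -0.2748, 0.157]
orientation: [0.006, -0.059, 0.998, 0.0]
wrist_force: [0.4, 0.2, -0.4]
finger_gap: 0.0553
```

```bash
python3 w.py w5
```

```text
t 10.0 tcp [ 0.5952 -0.2748  0.157 ] jawang 96.75 gap 0.0553 F [ 0.4  0.2 -0.4] j [-0.56  0.49  0.13  1.2   0.01 -0.68]
cap [280, 0, 56, 16, 562] [307.3   6.3] [ 0.4637 -0.2952  0.076 ]
cap [148, 95, 66, 67, 3435] [180.8 128.1] [ 0.5319 -0.3597  0.076 ]
cap [287, 220, 58, 54, 2459] [315.5 246.6] [ 0.594  -0.2756  0.076 ]
cap [284, 371, 111, 24, 1728] [341.  381.3] [ 0.6944 -0.2453  0.076 ]
tcap [184.8 154.7] [0.741  0.2576 0.076 ]
tcap [411.1 158. ] [ 0.7285 -0.2161  0.076 ]
tcap [308.2 195.1] [ 6.516e-01 -5.000e-04  7.600e-02]
tcap [441.1 221.4] [ 0.5934 -0.2731  0.076 ]
tcap [307.6 327.2] [0.3812 0.0031 0.076 ]
tcap [218.2 341.6] [0.3544 0.1817 0.076 ]
```

View pics/w5.png

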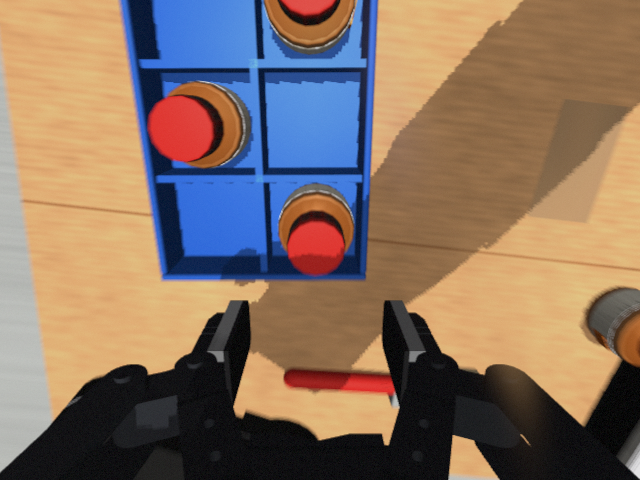

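Jar A is upright in the far-right cell. Before picking jar C I'll check how close the pan is.

Run:
```python
from h import *
r=cam("top")
f=r["frame"][90:220,230:330,::-1]
cv2.imwrite("pics/pan.png",cv2.resize(f,None,fx=5,fy=4.6,interpolation=2))
for p in [(245,181),(298,185),(302,107)]: print(p,ray(r,*p,.055).round(4))
```

```text
(245, 181) [0.6884 0.1334 0.055 ]
(298, 185) [0.6785 0.0211 0.055 ]
(302, 107) [0.8511 0.0114 0.055 ]
```

View pics/pan.png

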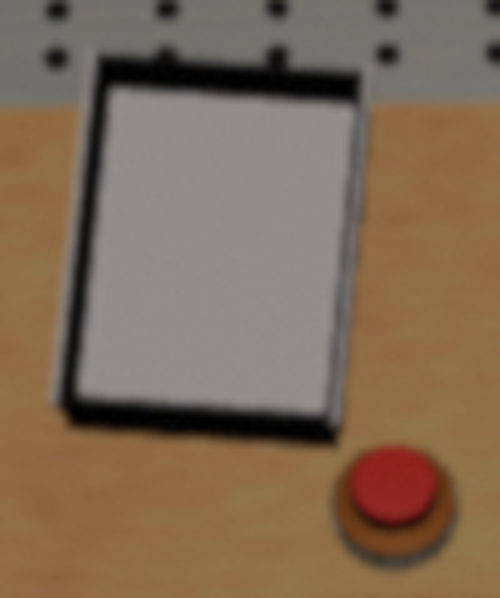

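>>> step_arm:
  series:
    - [[5.8, 27.5, 0], 0, 90]
    - [[5.8, 27.5, 0], 0, 90]
    - [[5.8, 27.5, 0], 0, 90]
    - [[5.8, 27.5, -3.5], 0, 90]
    - [[5.8, 27.5, -3.5], 0, 90]

```text
clock: 10.78
tcp_pos: [0.6547, 0.0017, 0.1228]
orientation: [0.008, -0.06, 0.998, -0.002]
wrist_force: [-0.0, 0.6, 0.2]
finger_gap: 0.0551
```

```bash
python3 w.py w6|head -4
```

```text
t 10.78 tcp [0.6547 0.0017 0.1228] jawang 96.9 gap 0.0551 F [-0.   0.6  0.2] j [-0.12  0.5   0.06  1.11 -0.   -0.24]
cap [284, 235, 62, 58, 2876] [314.4 262.8] [ 6.504e-01 -2.000e-04  7.600e-02]
cap [0, 299, 57, 26, 1212] [ 27.4 311.5] [ 0.7001 -0.1586  0.076 ]
tcap [184.6 154.6] [0.7412 0.2579 0.076 ]
```

View pics/w6.png

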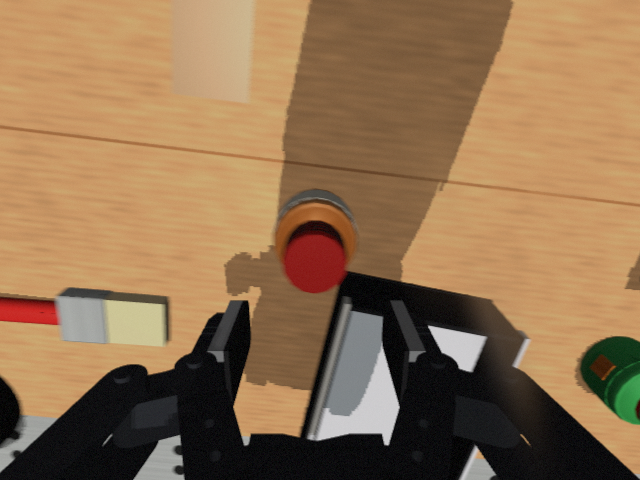

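Jar C's cap is at (314,263), and the pan's corner at (350,275) is just behind it. There's about 15 mm of clearance, so I'll grip a little high.

>>> step_arm:
  series:
    - [[-0.4, -0.2, -3], 0, 90]
    - [[-0.4, -0.2, -6.6], 0, 90]
    - [[-0.4, -0.2, -6.6], 0, 90]
    - [[-0.4, -0.2, -6.6], 0, 200]
    - [[-0.4, -0.2, -6.6], 0, 200]

```text
clock: 11.5
tcp_pos: [0.6512, 0.0002, 0.0573]
orientation: [0.008, -0.061, 0.998, -0.002]
wrist_force: [0.1, 0.7, -2.1]
finger_gap: 0.0347
```

>>> step_arm:
  series:
    - [[0, 0, 0], 0, 200]
    - [[-0.5, 0, 4], 0, 200]
    - [[-1, -1, 9], 0, 200]
    - [[-3, -5, 11], 0, 200]
    - [[-5, -10, 11], 0, 200]

```text
clock: 12.12
tcp_pos: [0.6027, -0.1005, 0.171]
orientation: [0.011, -0.062, 0.998, -0.003]
wrist_force: [1.0, -1.2, -2.2]
finger_gap: 0.0346
```

>>> step_arm:
  series:
    - [[0, -24.7, 0], 0, 200]
    - [[0, -24.7, 0], 0, 200]
    - [[0, -24.7, 0], 0, 200]
    - [[0, -24.7, 0], 0, 200]
    - [[0, -24.7, 0], 0, 200]

```text
clock: 12.75
tcp_pos: [0.602, -0.3528, 0.1708]
orientation: [0.011, -0.059, 0.998, -0.004]
wrist_force: [-1.4, 0.5, -1.9]
finger_gap: 0.0346
```

>>> step_arm:
  series:
    - [[0, 0, 0], 0, 200]
    - [[0, 0, -5], 0, 200]
    - [[0, 0, -8], 0, 200]
    - [[0, 0, -8], 0, 200]

```text
clock: 13.25
tcp_pos: [0.6003, -0.3497, 0.0881]
orientation: [0.009, -0.06, 0.998, -0.002]
wrist_force: [0.2, -0.3, -2.1]
finger_gap: 0.0341
```

Target is (.603,-.348), releasing at TCP z of about .062.

>>> step_arm:
  series:
    - [[0.3, 0.1, -1], 0, 200]
    - [[0.3, 0.1, -2.4], 0, 200]
    - [[0.3, 0.1, -2.8], 0, 200]
    - [[0.3, 0.1, -2.8], 0, 200]
    - [[0.3, 0.1, -2.8], 0, 200]

```text
clock: 13.88
tcp_pos: [0.6041, -0.3487, 0.0618]
orientation: [0.01, -0.061, 0.998, -0.002]
wrist_force: [-0.4, 2.2, 5.6]
finger_gap: 0.0344
```

>>> step_arm:
  series:
    - [[0, 0, 0], 0, 90]
    - [[0, 0, 0], 0, 90]
    - [[0, 0, 0], 0, 90]
    - [[0, 0, 5], 0, 90]
    - [[0, 0, 10], 0, 90]

```text
clock: 14.5
tcp_pos: [0.6035, -0.3484, 0.1618]
orientation: [0.009, -0.06, 0.998, -0.001]
wrist_force: [0.7, -0.3, 0.3]
finger_gap: 0.0553
```

```bash
python3 w.py w7
```

```text
t 14.5 tcp [ 0.6035 -0.3484  0.1618] jawang 96.93 gap 0.0553 F [ 0.7 -0.3  0.3] j [-0.64  0.56  0.26  1.25  0.01 -0.76]
cap [426, 0, 59, 18, 747] [454.7   6.8] [ 0.4628 -0.293   0.076 ]
cap [285, 95, 63, 66, 3193] [316.4 127.5] [ 0.5317 -0.3575  0.076 ]
cap [407, 219, 55, 52, 2270] [434.1 244.9] [ 0.5942 -0.2739  0.076 ]
cap [286, 223, 57, 53, 2303] [314. 249.] [ 0.6064 -0.3499  0.076 ]
cap [365, 365, 28, 19, 412] [378.2 374. ] [ 0.6978 -0.2918  0.076 ]
tcap [184.7 154.7] [0.741  0.2576 0.076 ]
tcap [414.5 158.3] [ 0.7279 -0.2233  0.076 ]
tcap [478.2 216.4] [ 0.603  -0.3498  0.076 ]
tcap [442.  220.4] [ 0.5955 -0.2751  0.076 ]
tcap [218.2 341.6] [0.3544 0.1818 0.076 ]
```

View pics/w7.png

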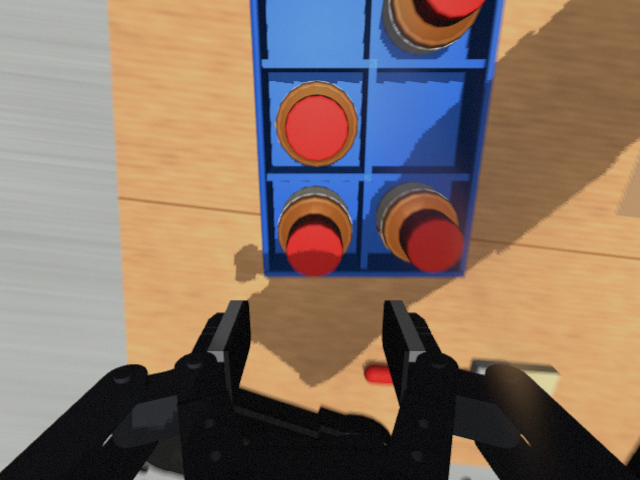

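View pics/w7t.png

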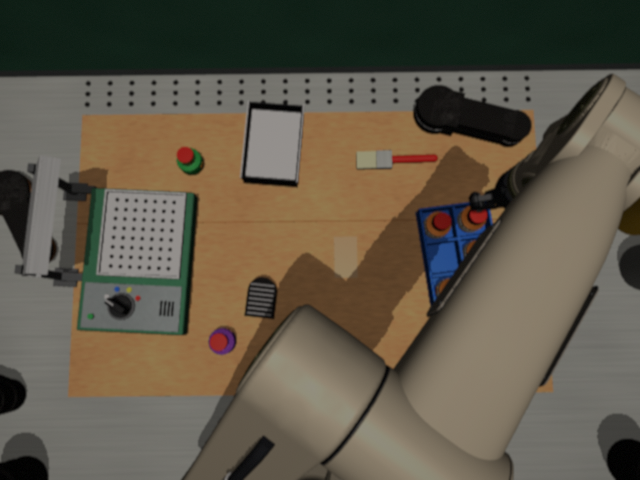

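All four amber jars stand in the crate, and no loose amber ones remain in view. Now the heel.

>>> step_arm:
  series:
    - [[-15.6, 44.7, 0], -0.21, 0]
    - [[-15.6, 44.7, 0], -0.21, 0]
    - [[-15.6, 44.7, 0], -0.21, 0]
    - [[-15.6, 44.7, 0], -0.21, 0]
    - [[-15.6, 44.7, 0], -0.21, 0]

```text
clock: 15.22
tcp_pos: [0.5015, -0.0516, 0.1663]
orientation: [0.014, 0.045, 0.999, -0.007]
wrist_force: [0.6, 0.2, -0.1]
finger_gap: 0.0852
```

```bash
python3 -c "
from h import *
s=st();print((np.array([.41,.099,.15])-s['tcp_pos']).round(3)*100)"
```

```text
t 15.22 tcp [ 0.5015 -0.0516  0.1663] jawang 84.87 gap 0.0852 F [ 0.6  0.2 -0.1] j [-0.26  0.18 -0.29  1.07 -0.01 -0.17]
[-9.1 15.1 -1.6]
```

>>> step_arm:
  series:
    - [[-5.5, 15, -1.5], 0, 0]
    - [[-5.5, 15, -1.5], 0, 0]
    - [[-5.5, 15, -1.5], 0, 0]
    - [[-5.5, 15, -1.5], 0, 0]
    - [[-5.5, 15, -1.5], 0, 0]

```text
clock: 15.85
tcp_pos: [0.4468, 0.0982, 0.1513]
orientation: [0.014, 0.045, 0.999, -0.007]
wrist_force: [0.6, -0.1, 0.9]
finger_gap: 0.0854
```

```bash
python3 w.py w8|head -1
```

```text
t 15.85 tcp [0.4468 0.0982 0.1513] jawang 84.89 gap 0.0854 F [ 0.6 -0.1  0.9] j [ 0.05  0.11 -0.41  1.02 -0.02  0.14]
```

View pics/w8.png

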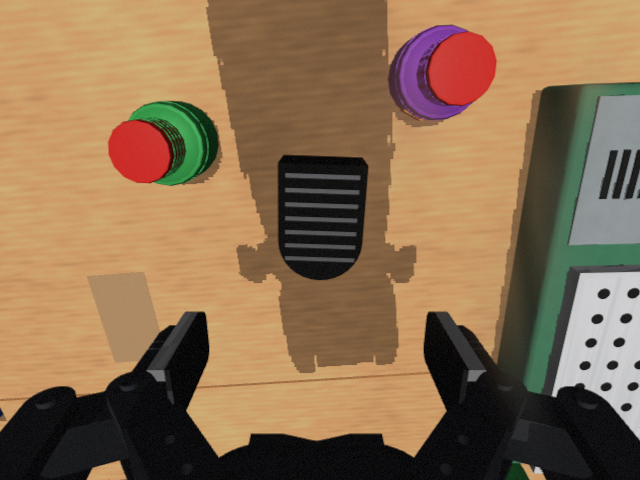

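Run:
```python
from h import *
r=cam("wrist")
for p,z in [((323,155),0),((323,166),.04),((320,279),.04),((278,170),.04),((367,170),.04),((278,230),.04),((361,230),.04)]: print(p,ray(r,*p,z).round(4))
f=r["frame"][140:300,250:400,::-1]
cv2.imwrite("pics/heel.png",cv2.resize(f,None,fx=4,fy=3.7,interpolation=2))
```

```text
(323, 155) [0.4007 0.1048 0.    ]
(323, 166) [0.4024 0.1044 0.04  ]
(320, 279) [0.4849 0.0952 0.04  ]
(278, 170) [0.4023 0.0744 0.04  ]
(367, 170) [0.4076 0.1333 0.04  ]
(278, 230) [0.4442 0.0691 0.04  ]
(361, 230) [0.4493 0.1272 0.04  ]
```

View pics/heel.png

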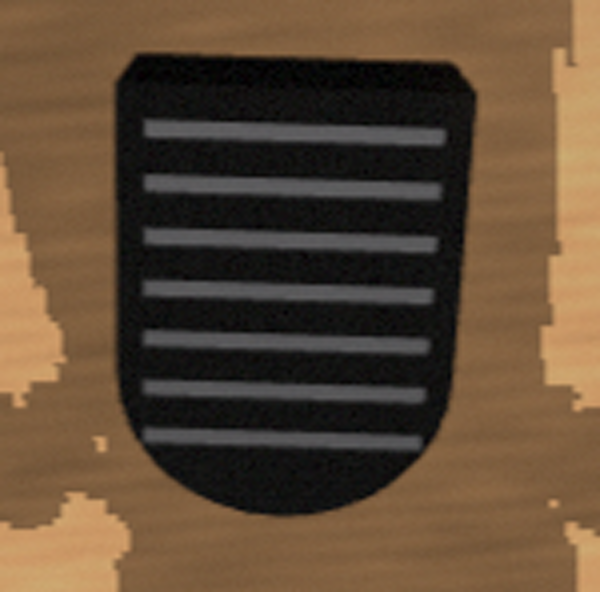

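>>> step_arm:
  series:
    - [[-0.1, 0, -6], -0.024, 0]
    - [[-0.1, 0, -11], -0.024, 0]
    - [[-0.1, 0, -14.2], -0.024, 0]
    - [[-0.1, 0, -14.5], -0.024, 0]
    - [[-0.1, 0, -14.5], -0.024, 0]
  newtons: 20

```text
clock: 16.62
tcp_pos: [0.447, 0.0969, 0.0071]
orientation: [0.014, 0.058, 0.998, -0.007]
wrist_force: [0.4, 1.3, -0.3]
finger_gap: 0.0853
```

>>> step_arm:
  series:
    - [[0, 0, 0], 0, 130]
    - [[0, 0, 0], 0, 130]
    - [[0, 0, 0], 0, 130]

```text
clock: 17.0
tcp_pos: [0.4489, 0.0969, 0.0088]
orientation: [0.016, 0.058, 0.998, -0.007]
wrist_force: [-0.0, -1.6, 7.6]
finger_gap: 0.0595
```

>>> step_arm:
  series:
    - [[0, 0, 4], 0, 130]
    - [[0, 0, 9], 0, 130]
    - [[0, 0, 9], 0, 130]

```text
clock: 17.38
tcp_pos: [0.4524, 0.0972, 0.1031]
orientation: [0.021, 0.058, 0.998, -0.007]
wrist_force: [0.8, 0.3, -1.4]
finger_gap: 0.06
```

Run:
```python
from h import *
st()
cam("wrist","w9")
r=cam("top","w9t")
h=cv2.cvtColor(r["frame"],cv2.COLOR_RGB2HSV)
g=(h[...,0]>60)&(h[...,0]<95)&(h[...,1]>90)&(h[...,2]>30)
for v in range(200,330,15):
    u=np.where(g[v,150:215])[0]
    if len(u): 
        e=150+u.max(); print(v,e,150+u.min(),ray(r,e,v,.055)[:2].round(4), h[v,e-8:e+5,2].tolist())
```

```text
t 17.38 tcp [0.4524 0.0972 0.1031] jawang 83.33 gap 0.06 F [ 0.8  0.3 -1.4] j [ 0.05  0.15 -0.49  0.88 -0.02  0.17]
200 193 187 [0.6484 0.2429] [86, 65, 74, 80, 81, 81, 78, 67, 50, 28, 14, 18, 41]
215 192 186 [0.6162 0.2443] [84, 67, 76, 82, 82, 81, 78, 66, 43, 23, 14, 18, 45]
230 191 184 [0.5843 0.2457] [77, 70, 78, 80, 80, 81, 76, 62, 37, 17, 13, 22, 58]
245 190 183 [0.5526 0.2471] [71, 73, 81, 82, 82, 82, 76, 60, 36, 19, 15, 26, 63]
```

View pics/w9.png

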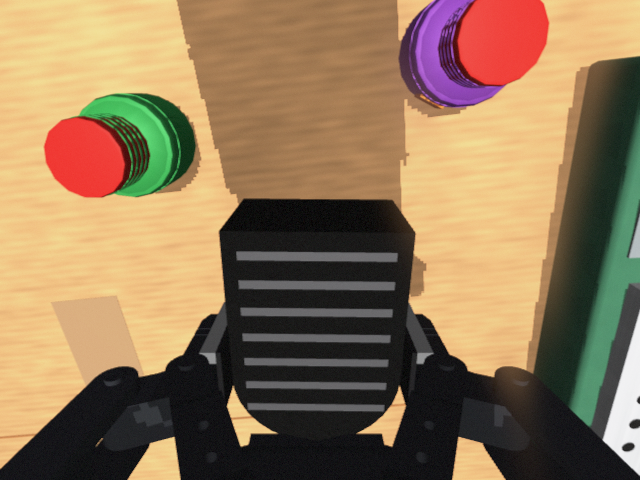

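>>> step_arm:
  series:
    - [[3, 5, 1], 0.18, 130]
    - [[4.8, 8, 1], 0.36, 130]
    - [[4.8, 9, 1], 0.54, 130]
    - [[4.8, 10, 1], 0.72, 130]
    - [[4.8, 10, 1], 0.9, 130]

```text
clock: 18.1
tcp_pos: [0.4958, 0.1974, 0.1073]
orientation: [0.017, -0.385, 0.923, 0.002]
wrist_force: [-0.7, 0.5, -1.3]
finger_gap: 0.0599
```

>>> step_arm:
  series:
    - [[0, 1, 0], 0.18, 130]
    - [[0, 1, 0], 0.36, 130]
    - [[0, 1, 0], 0.54, 130]
    - [[0, 1, 0], 0.72, 130]
    - [[0, 1, 0], 0.74, 130]

```text
clock: 18.73
tcp_pos: [0.4945, 0.2071, 0.1055]
orientation: [0.014, -0.692, 0.721, 0.008]
wrist_force: [-0.6, -0.4, -1.7]
finger_gap: 0.0598
```

```bash
python3 w.py w10|head -1
```

```text
t 18.73 tcp [0.4945 0.2071 0.1055] jawang 177.65 gap 0.0598 F [-0.6 -0.4 -1.7] j [ 0.23  0.3  -0.3   0.96  0.03 -1.3 ]
```

View pics/w10.png

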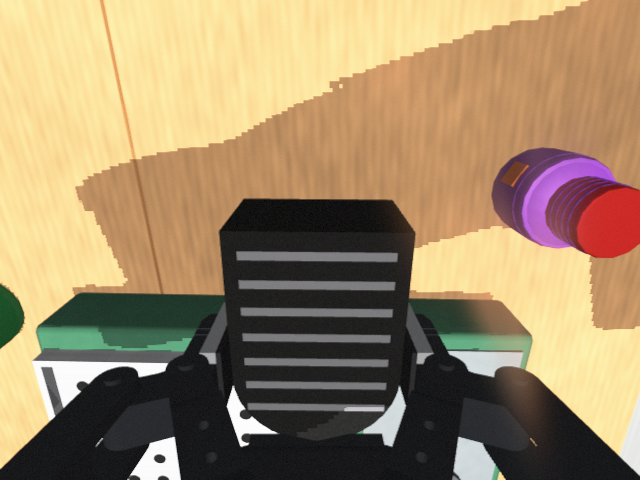

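>>> step_arm:
  series:
    - [[0, 1.3, -1], 0, 130]
    - [[0, 1.3, -3], 0, 130]
    - [[0, 1.3, -4], 0, 130]
    - [[0, 1.3, -5], 0, 130]
    - [[0, 1.3, -5.5], 0, 130]

```text
clock: 19.45
tcp_pos: [0.4944, 0.2181, 0.0515]
orientation: [0.012, -0.691, 0.723, 0.007]
wrist_force: [-4.3, -12.0, 13.0]
finger_gap: 0.0595
```

```bash
python3 w.py w11|head -1
```

```text
t 19.45 tcp [0.4944 0.2181 0.0515] jawang 177.46 gap 0.0595 F [ -4.3 -12.   13. ] j [ 0.25  0.36 -0.36  0.84  0.02 -1.27]
```

View pics/w11.png

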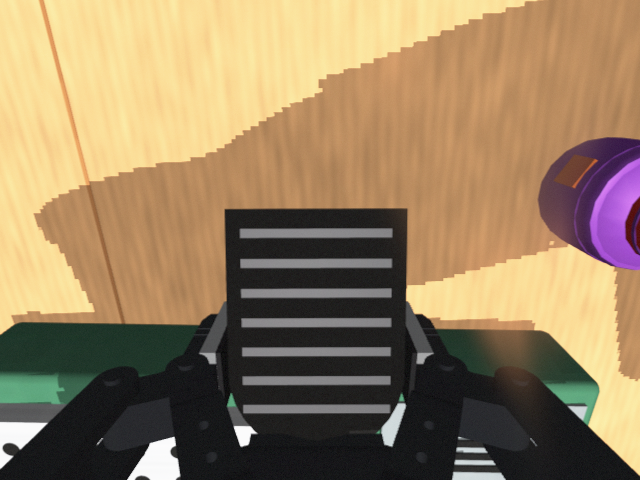

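The heel is pivoting as intended: its tread now faces the camera more squarely. Continue.

>>> step_arm:
  series:
    - [[0, 0.1, -0.5], 0, 130]
    - [[0, 0.1, -1], 0, 130]
    - [[0, 0.1, -1.5], 0, 130]
    - [[0, 0.1, -1.8], 0, 130]

```text
clock: 20.05
tcp_pos: [0.4947, 0.2179, 0.0338]
orientation: [0.012, -0.69, 0.723, 0.006]
wrist_force: [-1.9, -7.8, 6.8]
finger_gap: 0.0597
```

```bash
python3 w.py w12|head -1;python3 -c "
from h import *
r=cam('scene');cv2.imwrite('pics/s12.png',cv2.resize(r['frame'][150:350,400:640,::-1],None,fx=3,fy=3))"
```

```text
t 20.05 tcp [0.4947 0.2179 0.0338] jawang 177.33 gap 0.0597 F [-1.9 -7.8  6.8] j [ 0.25  0.38 -0.38  0.8   0.02 -1.27]
```

View pics/w12.png

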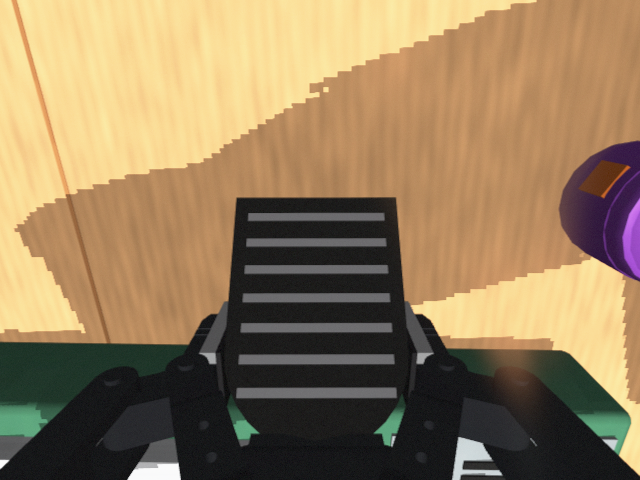

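View pics/s12.png

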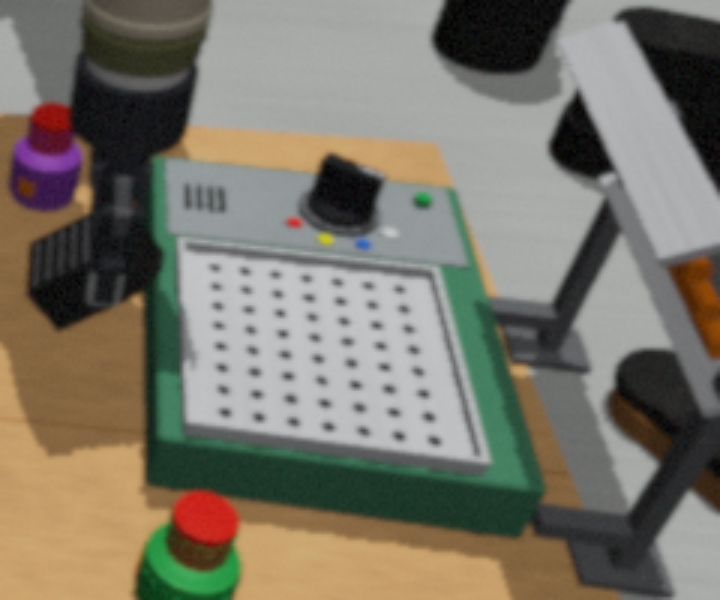

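>>> step_arm:
  series:
    - [[0, 0.3, 0], 0, 130]
    - [[0, 0.6, -0.2], 0, 130]
    - [[0, 0.8, -0.4], 0, 130]
    - [[0, 0.9, -0.6], 0, 130]

```text
clock: 20.7
tcp_pos: [0.4948, 0.2222, 0.0292]
orientation: [0.008, -0.689, 0.725, 0.002]
wrist_force: [-5.5, -17.8, 22.8]
finger_gap: 0.0594
```

```bash
python3 w.py w13|head -1
```

```text
t 20.7 tcp [0.4948 0.2222 0.0292] jawang 177.1 gap 0.0594 F [ -5.5 -17.8  22.8] j [ 0.27  0.39 -0.38  0.79  0.01 -1.25]
```

View pics/w13.png

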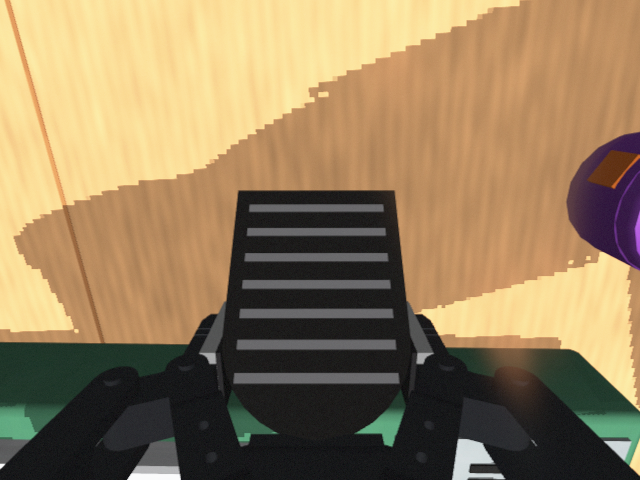

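>>> step_arm:
  series:
    - [[0, 0, 0.5], 0, 130]
    - [[0, 0.3, 0.6], 0, 130]
    - [[0, 0.5, 0.6], 0, 130]
    - [[0, 0.7, 0.6], 0, 130]
    - [[0, 0.8, 0.5], 0, 130]

```text
clock: 21.42
tcp_pos: [0.495, 0.228, 0.0344]
orientation: [0.007, -0.689, 0.725, -0.001]
wrist_force: [-1.1, -13.1, 8.6]
finger_gap: 0.0595
```

```bash
python3 w.py w14|head -1
```

```text
t 21.43 tcp [0.495  0.228  0.0344] jawang 177.03 gap 0.0595 F [ -1.1 -13.1   8.6] j [ 0.28  0.39 -0.36  0.81  0.   -1.24]
```

View pics/w14.png

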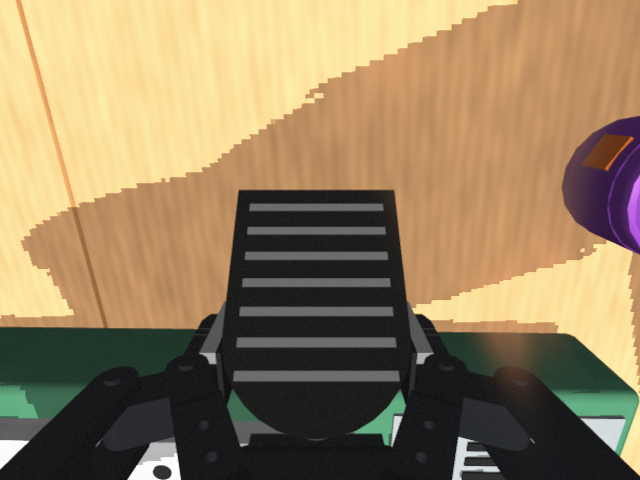

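>>> step_arm:
  series:
    - [[0, 0.2, -0.2], 0, 130]
    - [[0, 0.3, -0.4], 0, 130]
    - [[0, 0.4, -0.4], 0, 130]
    - [[0, 0.6, -0.4], 0, 130]
    - [[0, 0.6, -0.5], 0, 130]

```text
clock: 22.15
tcp_pos: [0.4952, 0.2298, 0.0308]
orientation: [0.004, -0.688, 0.726, -0.005]
wrist_force: [-5.7, -19.9, 23.1]
finger_gap: 0.0592
```

```bash
python3 w.py w15|head -1;python3 -c "
from h import *
r=cam('scene');cv2.imwrite('pics/s15.png',cv2.resize(r['frame'][150:300,380:580,::-1],None,fx=4,fy=4))"
```

```text
t 22.15 tcp [0.4952 0.2298 0.0308] jawang 176.89 gap 0.0592 F [ -5.7 -19.9  23.1] j [ 0.29  0.39 -0.36  0.8  -0.   -1.23]
```

View pics/w15.png

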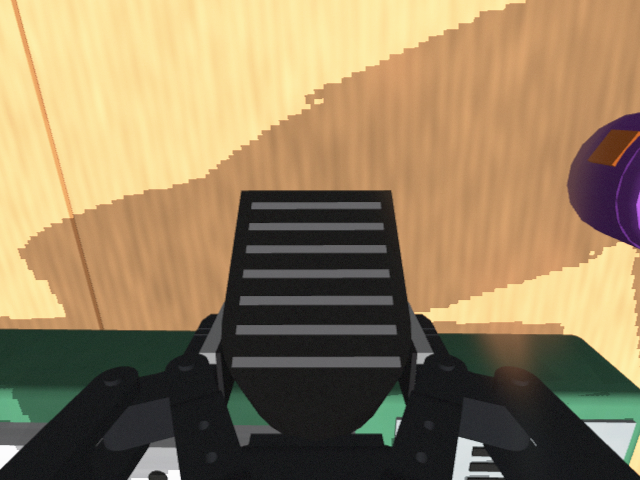

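View pics/s15.png

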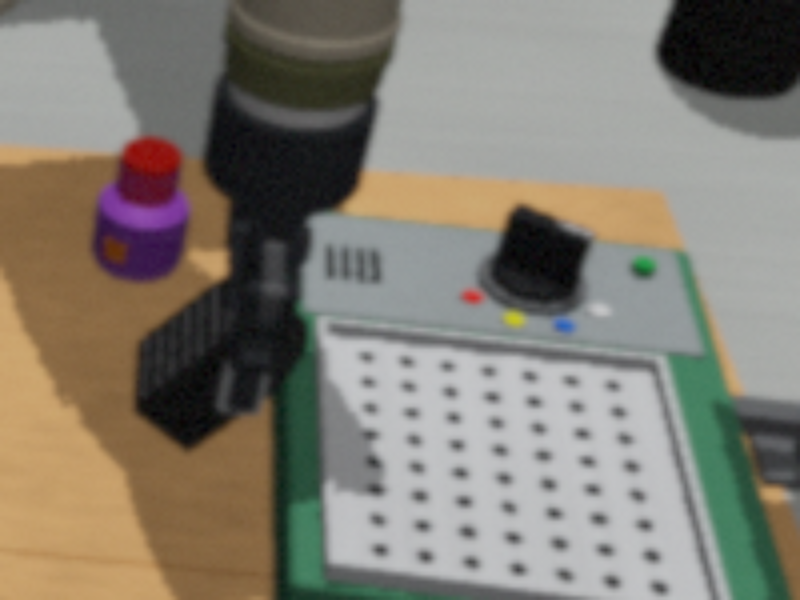

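>>> step_arm:
  series:
    - [[0, 0, 0.5], 0, 130]
    - [[0, 0.3, 0.5], 0, 130]
    - [[0, 0.5, 0.4], 0, 130]
    - [[0, 0.6, 0.1], 0, 130]
    - [[0, 0.7, -0.2], 0, 130]

```text
clock: 22.92
tcp_pos: [0.4958, 0.2354, 0.0311]
orientation: [0.003, -0.687, 0.726, -0.007]
wrist_force: [-7.1, -12.5, 32.6]
finger_gap: 0.0598
```

```bash
python3 w.py w16|head -1
```

```text
t 22.93 tcp [0.4958 0.2354 0.0311] jawang 176.86 gap 0.0598 F [ -7.1 -12.5  32.6] j [ 0.3   0.4  -0.35  0.81 -0.01 -1.21]
```

View pics/w16.png

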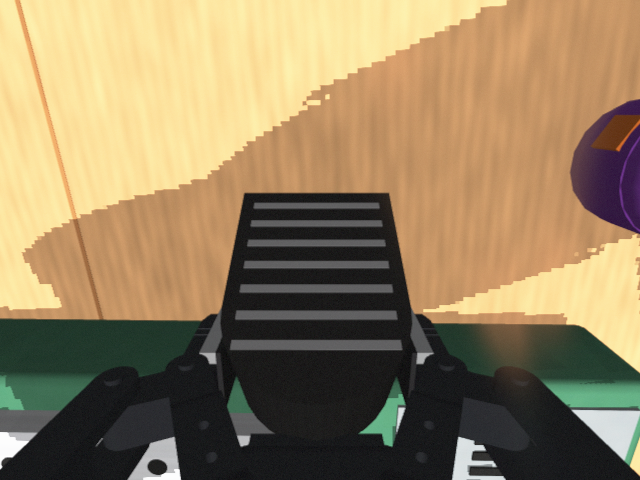

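The heel is at about 64°, leaning on the housing edge. I'll release it so it leans there, then push its top back over. That drops it onto its tread with the pale face up.

>>> step_arm:
  series:
    - [[0, 0, -0.1], 0, 100]
    - [[0, 0, -0.1], 0, 60]
    - [[0, 0, 0], 0, 40]
    - [[0, 0, 0], 0, 0]
    - [[0, 0, 0], 0, 0]

```text
clock: 23.65
tcp_pos: [0.4957, 0.2356, 0.0308]
orientation: [0.003, -0.687, 0.726, -0.007]
wrist_force: [-0.6, 0.2, 0.2]
finger_gap: 0.0852
```

```bash
python3 w.py w17|head -1;python3 -c "
from h import *
r=cam('scene');cv2.imwrite('pics/s17.png',cv2.resize(r['frame'][150:300,380:580,::-1],None,fx=4,fy=4))"
```

```text
t 23.65 tcp [0.4957 0.2356 0.0308] jawang 176.87 gap 0.0852 F [-0.6  0.2  0.2] j [ 0.3   0.4  -0.35  0.81 -0.01 -1.21]
```

View pics/w17.png

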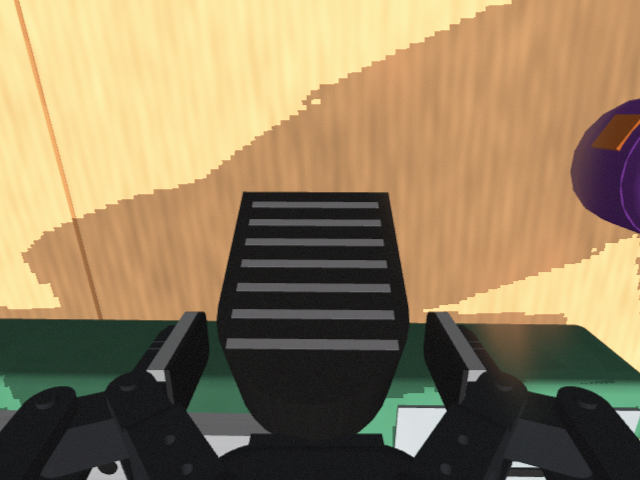

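View pics/s17.png

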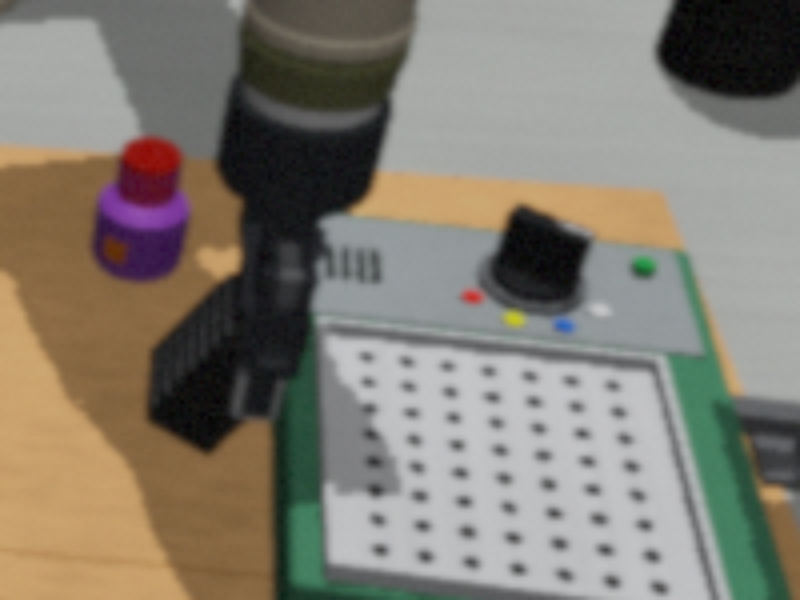

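It leans stably. Raise, go behind it over the housing, close, and push.

>>> step_arm:
  series:
    - [[0, 0, 5], 0, 0]
    - [[0, 0, 9], 0, 0]
    - [[0, 3, 10], 0, 120]
    - [[0, 5.5, 10], 0, 255]
    - [[0, 5.5, 10], 0, 255]

```text
clock: 24.42
tcp_pos: [0.4958, 0.2917, 0.1311]
orientation: [0.004, -0.688, 0.725, -0.007]
wrist_force: [0.4, 0.2, 0.5]
finger_gap: 0.032
```

```bash
python3 w.py w18|head -1
```

```text
t 24.43 tcp [0.4958 0.2917 0.1311] jawang 176.98 gap 0.032 F [0.4 0.2 0.5] j [ 0.4   0.35 -0.15  1.06 -0.01 -1.12]
```

View pics/w18.png

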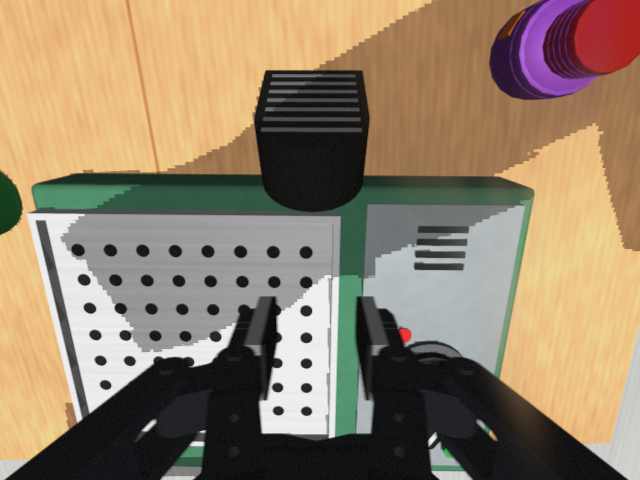

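The heel leans on the edge at (315,140), top overhanging the housing. Lower the closed fingers behind it.

>>> step_arm:
  series:
    - [[0, 0, -3], 0, 255]
    - [[0, 0, -5.7], 0, 255]
    - [[0, 0, -5.7], 0, 255]
    - [[0, -1.5, -5.7], 0, 255]
    - [[0, -3, -5.7], 0, 255]

```text
clock: 25.15
tcp_pos: [0.4972, 0.2612, 0.0764]
orientation: [0.006, -0.688, 0.726, -0.006]
wrist_force: [-4.3, 11.7, 24.5]
finger_gap: 0.0002
```

```bash
python3 w.py w19|head -1
```

```text
t 25.15 tcp [0.4972 0.2612 0.0764] jawang 176.91 gap 0.0002 F [-4.3 11.7 24.5] j [ 0.34  0.37 -0.27  0.92 -0.01 -1.17]
```

View pics/w19.png

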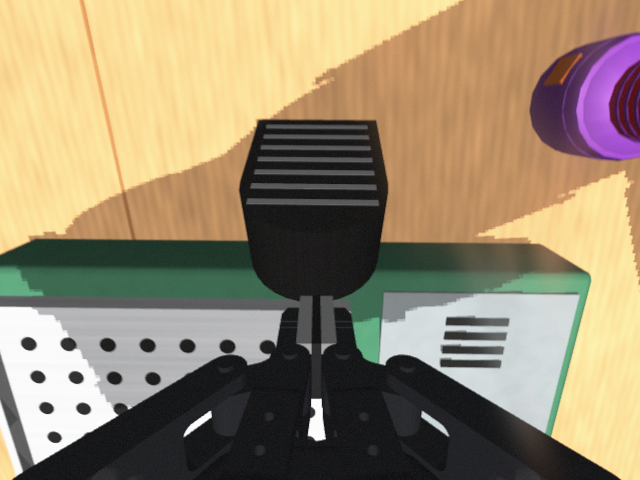

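Upward force of 24 N, so the fingertips catch something below. I'll lift 5 mm while pushing.

>>> step_arm:
  series:
    - [[0, 0, 0.5], 0, 255]
    - [[0, -1, 0.6], 0, 255]
    - [[0, -2, 0.5], 0, 255]
    - [[0, -3, 0.3], 0, 255]

```text
clock: 25.75
tcp_pos: [0.4974, 0.2293, 0.0801]
orientation: [0.006, -0.687, 0.727, -0.007]
wrist_force: [0.2, -0.4, 0.2]
finger_gap: -0.0001
```

```bash
python3 w.py w20|head -1
```

```text
t 25.75 tcp [0.4974 0.2293 0.0801] jawang 176.81 gap -0.0001 F [ 0.2 -0.4  0.2] j [ 0.29  0.34 -0.3   0.91 -0.01 -1.23]
```

View pics/w20.png

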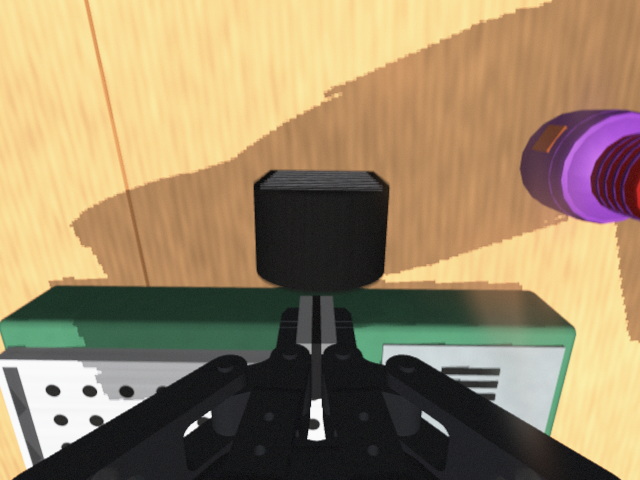

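The heel now stands upright on its flat end. Continue the push to tip it onto its tread.

>>> step_arm:
  series:
    - [[0, -1, -0.6], 0, 255]
    - [[0, -2.5, -0.6], 0, 255]
    - [[0, -4, -0.6], 0, 255]
    - [[0, -5.5, -0.6], 0, 255]
    - [[0, -5.5, -0.4], 0, 255]

```text
clock: 26.48
tcp_pos: [0.4971, 0.1727, 0.0758]
orientation: [0.005, -0.686, 0.728, -0.007]
wrist_force: [0.4, 0.1, -0.3]
finger_gap: -0.0002
```

```bash
python3 w.py w21|head -1
```

```text
t 26.48 tcp [0.4971 0.1727 0.0758] jawang 176.62 gap -0.0002 F [ 0.4  0.1 -0.3] j [ 0.18  0.31 -0.36  0.88 -0.01 -1.33]
```

View pics/w21.png

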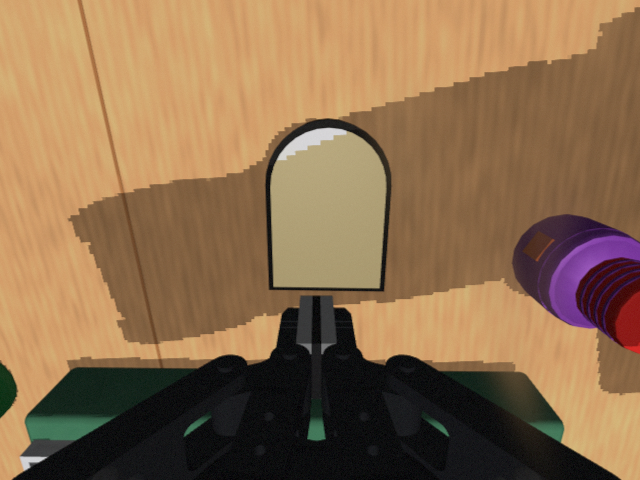

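The heel lies pale face up (flat edge (327,290), round tip (327,120)). Measure it.

```bash
cat > hm.py <<'E'
from h import *
import sys
def heel(r,z,name=None):
    h=cv2.cvtColor(r["frame"],cv2.COLOR_RGB2HSV)
    m=((h[...,0]>20)&(h[...,0]<34)&(h[...,1]>50)&(h[...,1]<150)&(h[...,2]>120))
    m=cv2.morphologyEx(m.astype(np.uint8),2,np.ones((3,3)))
    b,l=blobs(m,500)
    for i,s,c in b:
        cnt=line2(l==i)[:,0,:].astype(float)
        P=np.array([ray(r,*p,z)[:2] for p in cnt]).astype(np.float32)
        (cx,cy),(w,hh),a=cv2.minAreaRect(P); print(s.tolist(),"rect",round(cx,4),round(cy,4),round(w,4),round(hh,4),round(a,1))
heel(cam("wrist"),float(sys.argv[1]))
E
python3 hm.py .04
python3 - <<'E'
from h import *
st()
r=cam("wrist")
for p in [(327,290),(327,120),(268,200),(389,200)]:print(ray(r,*p,.04).round(4))
E
```

```text
[271, 131, 117, 155, 15620] rect 0.4895 0.1385 0.0768 0.0553 86.2
t 26.62 tcp [0.4975 0.1741 0.0761] jawang 176.73 gap 0.0001 F [-0.2  0.  -0.6] j [ 0.19  0.31 -0.36  0.88 -0.   -1.33]
[0.4921 0.1803 0.04  ]
[0.488  0.0957 0.04  ]
[0.5183 0.1309 0.04  ]
[0.46  0.134 0.04 ]
```

>>> step_arm:
  series:
    - [[-0.7, -1, 4], 0, 100]
    - [[-0.7, -3.4, 4], 0, 0]
    - [[-0.7, -3.4, 4], 0, 0]
    - [[-0.7, -3.4, 0], 0, 0]
    - [[-0.7, -3.4, 0], 0, 0]
  newtons: 50

```text
clock: 27.3
tcp_pos: [0.4874, 0.1406, 0.0733]
orientation: [0.003, -0.687, 0.727, -0.005]
wrist_force: [-0.5, 0.2, 0.7]
finger_gap: 0.0855
```

```bash
python3 w.py w22|head -1
```

```text
t 27.3 tcp [0.4874 0.1406 0.0733] jawang 176.79 gap 0.0855 F [-0.5  0.2  0.7] j [ 0.12  0.28 -0.41  0.87 -0.   -1.39]
```

View pics/w22.png

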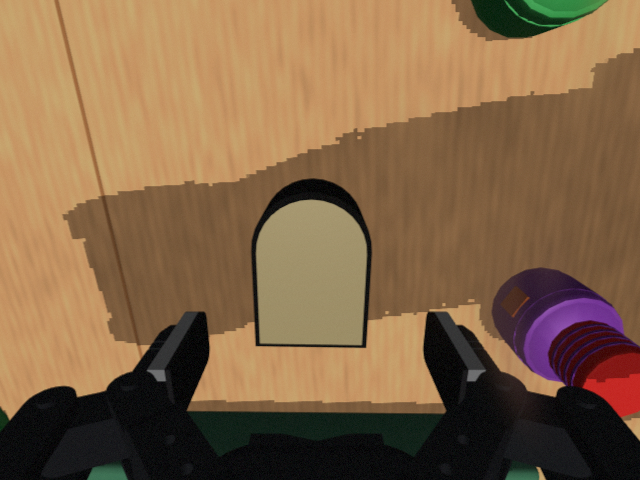

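>>> step_arm:
  series:
    - [[0.2, 0, -4], 0, 0]
    - [[0.2, 0, -6.5], 0, 0]
    - [[0.2, 0, -6.5], 0, 0]
    - [[0.2, 0, -6.5], 0, 140]
    - [[0.2, 0, -6.5], 0, 140]

```text
clock: 28.02
tcp_pos: [0.4935, 0.1412, 0.013]
orientation: [0.007, -0.687, 0.727, -0.007]
wrist_force: [0.8, 0.3, 1.8]
finger_gap: 0.0589
```

>>> step_arm:
  series:
    - [[0, 0, 0], 0, 140]
    - [[0, 0, 0], 0, 140]
    - [[0, 0, 5], 0, 140]
    - [[0, 0, 10], 0, 140]
    - [[0, 0, 12], 0, 140]

```text
clock: 28.65
tcp_pos: [0.4951, 0.1414, 0.1362]
orientation: [0.009, -0.687, 0.727, -0.008]
wrist_force: [0.5, 0.3, -1.4]
finger_gap: 0.0595
```

```bash
python3 w.py w23|head -1
```

```text
t 28.65 tcp [0.4951 0.1414 0.1362] jawang 176.8 gap 0.0595 F [ 0.5  0.3 -1.4] j [ 0.12  0.23 -0.31  1.01 -0.   -1.39]
```

View pics/w23.png

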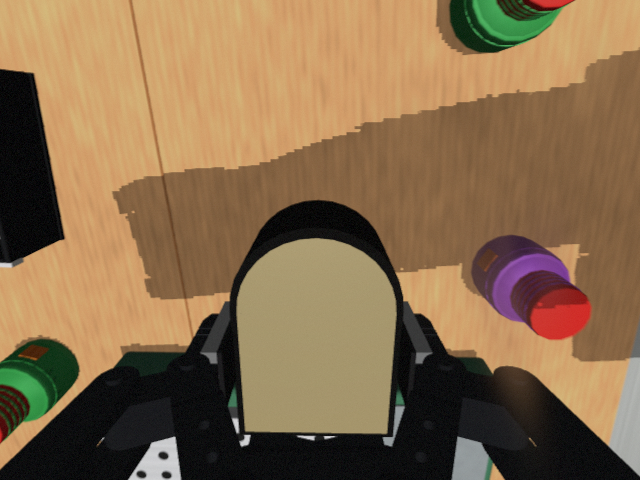

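>>> step_arm:
  series:
    - [[8.1, 19.1, 0], 0, 140]
    - [[8.1, 19.1, 0], 0, 140]
    - [[8.1, 19.1, 0], 0, 140]
    - [[8.1, 19.1, 0], 0, 140]
    - [[8.1, 19.1, -3], 0, 140]

```text
clock: 29.38
tcp_pos: [0.578, 0.3351, 0.1054]
orientation: [0.011, -0.688, 0.726, -0.009]
wrist_force: [-0.3, -0.1, -1.0]
finger_gap: 0.0586
```

```bash
python3 w.py w24|head -1
```

```text
t 29.38 tcp [0.578  0.3351 0.1054] jawang 176.94 gap 0.0586 F [-0.3 -0.1 -1. ] j [ 0.41  0.53  0.06  1.08 -0.01 -1.11]
```

View pics/w24.png

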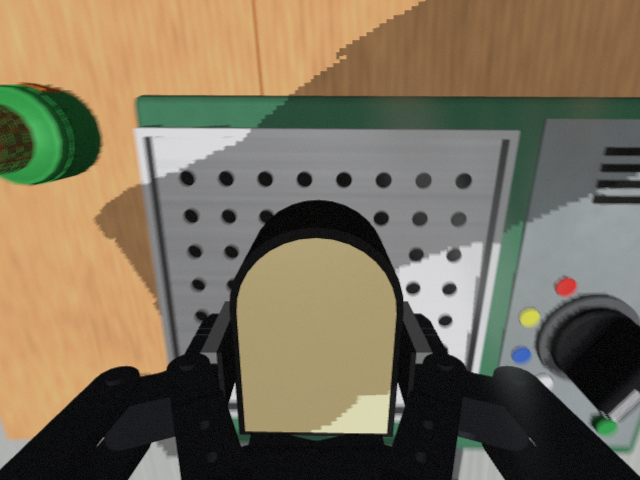

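View pics/w24t.png

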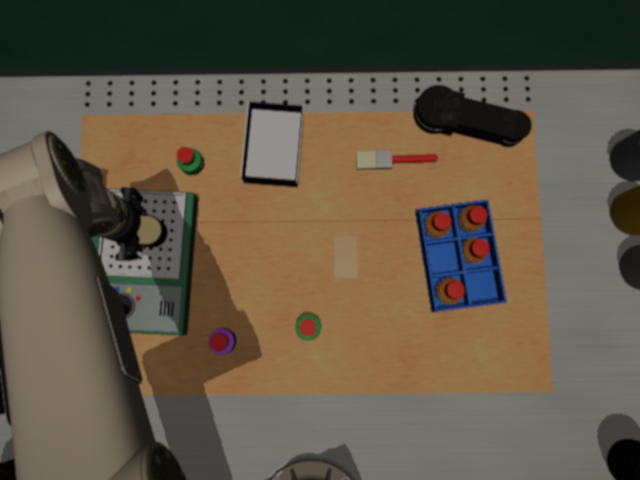

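>>> step_arm:
  series:
    - [[0, -0.3, -1.5], 0, 140]
    - [[0, -0.3, -2.8], 0, 140]
    - [[0, -0.3, -3.3], 0, 140]
    - [[0, -0.3, -3.5], 0, 140]
    - [[0, -0.3, -3.5], 0, 140]

```text
clock: 30.1
tcp_pos: [0.5723, 0.3277, 0.0704]
orientation: [0.005, -0.687, 0.726, -0.007]
wrist_force: [-11.0, -7.3, 30.8]
finger_gap: 0.0593
```

>>> step_arm:
  series:
    - [[0, 0, 0.2], 0, 140]
    - [[0, 0, 0.2], 0, 60]
    - [[0, 0, 0.2], 0, 0]
    - [[0, 0, 0.3], 0, 0]
    - [[0, 0, 0.3], 0, 0]

```text
clock: 30.72
tcp_pos: [0.5723, 0.3277, 0.0729]
orientation: [0.005, -0.687, 0.726, -0.007]
wrist_force: [0.1, 0.1, -0.4]
finger_gap: 0.0855
```

>>> step_arm:
  series:
    - [[0, 0, 4], 0, 0]
    - [[0, -2, 8], 0, 0]
    - [[0, -5, 9], 0, 0]
    - [[0, -5, 9], 0, 0]

```text
clock: 31.22
tcp_pos: [0.5732, 0.2765, 0.1643]
orientation: [0.006, -0.686, 0.727, -0.008]
wrist_force: [0.6, 0.1, -0.9]
finger_gap: 0.0855
```

```bash
python3 w.py w25; python3 hm.py .098
```

```text
t 31.23 tcp [0.5732 0.2765 0.1643] jawang 176.69 gap 0.0855 F [ 0.6  0.1 -0.9] j [ 0.33  0.44  0.07  1.18 -0.01 -1.19]
cap [32, 204, 54, 52, 2117] [ 59.  229.7] [0.7402 0.2568 0.076 ]
tcap [184.8 154.6] [0.7413 0.2576 0.076 ]
tcap [414.3 158.3] [ 0.7278 -0.2228  0.076 ]
tcap [478.  214.2] [ 0.6076 -0.3495  0.076 ]
tcap [441.9 220.9] [ 0.5945 -0.2747  0.076 ]
tcap [480.  247.7] [ 0.5382 -0.35    0.076 ]
tcap [455.3 289.6] [ 0.4534 -0.2957  0.076 ]
tcap [307.6 327.1] [0.3815 0.0029 0.076 ]
tcap [218.1 341.6] [0.3545 0.1819 0.076 ]
[277, 269, 76, 49, 1824] rect 0.5788 0.2963 0.0525 0.0211 25.1
```

View pics/w25.png

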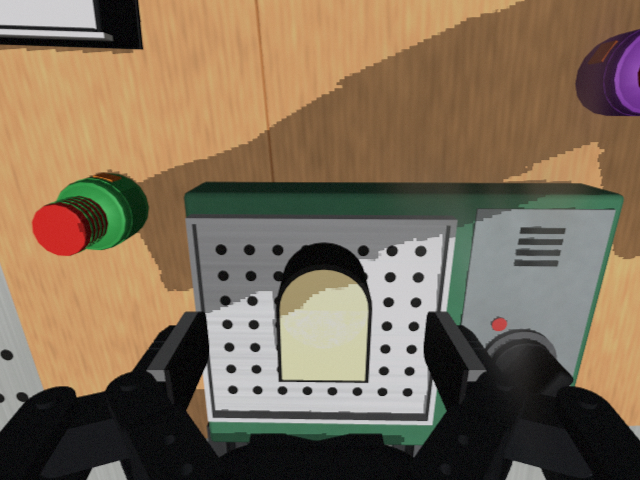

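The heel lies flat in the tray, pale face up (about (325,330)). One crate jar reads slightly shifted, so I'll check the crate and the dial in close-up.

```bash
python3 -c "
from h import *
r=cam('top');f=r['frame'][:,:,::-1]
a=cv2.resize(f[190:320,405:515],None,fx=4,fy=4,interpolation=2)
cv2.imwrite('pics/cr2.png',a)
cv2.imwrite('pics/dial2.png',cv2.resize(f[270:340,75:195],None,fx=6,fy=6,interpolation=2))
s=cam('scene');g=s['frame'][:,:,::-1]
cv2.imwrite('pics/cr2s.png',cv2.resize(g[180:290,130:240],None,fx=5,fy=5,interpolation=2))
cv2.imwrite('pics/dial2s.png',cv2.resize(g[190:330,440:590],None,fx=4,fy=4,interpolation=2))
"
```

```text
(no output)
```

View pics/cr2.png

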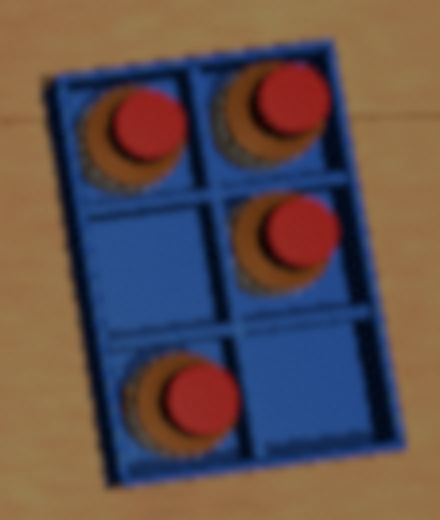

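View pics/cr2s.png

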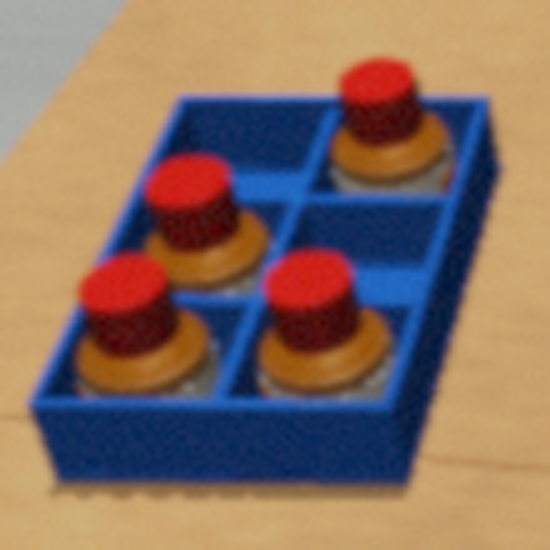

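View pics/dial2.png

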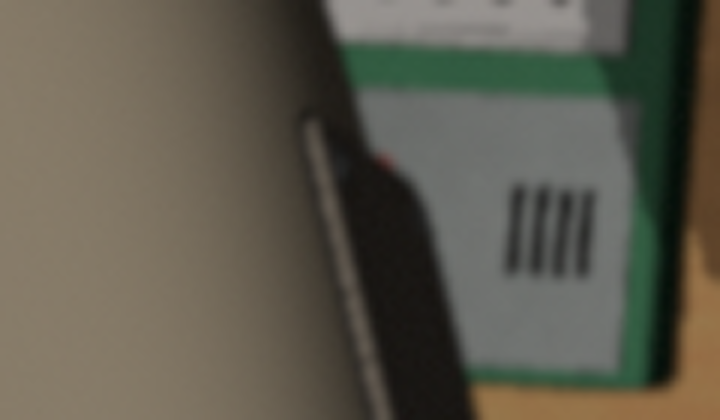

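View pics/dial2s.png

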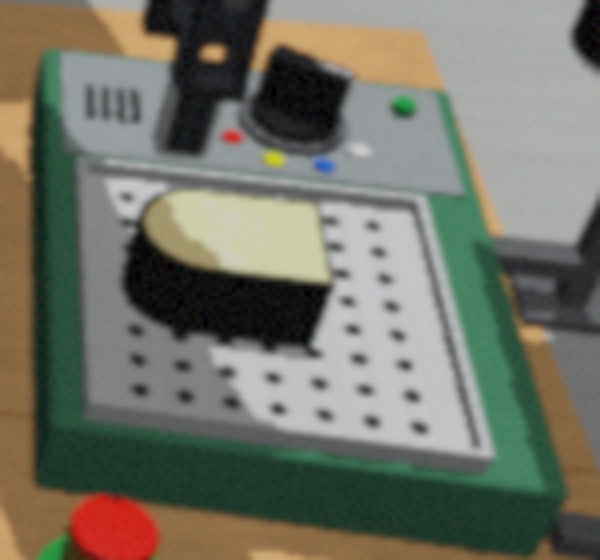

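All four jars are upright in their cells and the heel is flat. Now go above the dial.

>>> step_arm:
  series:
    - [[-14.6, 10.9, 0.5], -0.53, 0]
    - [[-14.6, 10.9, 0.5], -0.53, 0]
    - [[-14.6, 10.9, 0.5], -0.53, 0]
    - [[-14.6, 10.9, 0.5], -0.53, 0]
    - [[-14.6, 10.9, 0.5], -0.53, 0]

```text
clock: 32.1
tcp_pos: [0.4255, 0.3879, 0.1665]
orientation: [0.002, -0.474, 0.88, -0.008]
wrist_force: [-0.3, 0.1, 0.0]
finger_gap: 0.0853
```

```bash
python3 w.py w26|head -1
```

```text
t 32.1 tcp [0.4255 0.3879 0.1665] jawang 146.66 gap 0.0853 F [-0.3  0.1  0. ] j [ 0.61  0.34 -0.08  1.15 -0.02 -0.38]
```

View pics/w26.png

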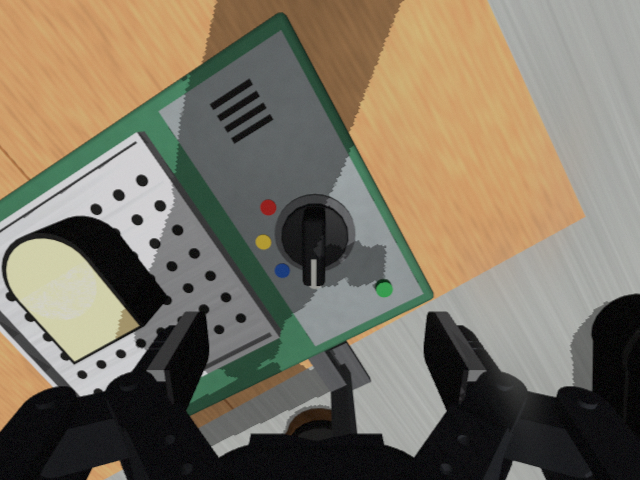

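The bar runs vertically in the image, from (314,205) to (314,287) with the pointer at the bottom over the white dot, exactly across the jaws. The dial is at white.

Run:
```python
from h import *
r=cam("wrist")
a=ray(r,314,205,.0985);b=ray(r,314,287,.0985);print(a.round(4),b.round(4),np.linalg.norm(a-b))
print("mid",((a+b)/2).round(4)); D=[ray(r,*p,.058) for p in [(268,208),(263,242),(282,271)]];print(np.round(D,4))
```

```text
[0.4102 0.359  0.0985] [0.4388 0.4019 0.0985] 0.05154952755173057
mid [0.4245 0.3804 0.0985]
[[0.4437 0.351  0.058 ]
 [0.461  0.369  0.058 ]
 [0.4626 0.3944 0.058 ]]
```

>>> step_arm:
  series:
    - [[0.15, -0.4, -4], 0, 60]
    - [[0.15, -0.4, -7], 0, 100]
    - [[0.15, -0.4, -9.2], 0, 120]
    - [[0.15, -0.4, -9.2], 0, 140]
    - [[0.15, -0.4, -9.2], 0, 140]
  newtons: 30

```text
clock: 32.88
tcp_pos: [0.4293, 0.3825, 0.0752]
orientation: [0.003, -0.472, 0.881, -0.008]
wrist_force: [0.5, 0.3, 0.6]
finger_gap: 0.0388
```

```bash
python3 w.py w27|head -1
```

```text
t 32.88 tcp [0.4293 0.3825 0.0752] jawang 146.38 gap 0.0388 F [0.5 0.3 0.6] j [ 0.6   0.4  -0.22  0.94 -0.02 -0.39]
```

View pics/w27.png

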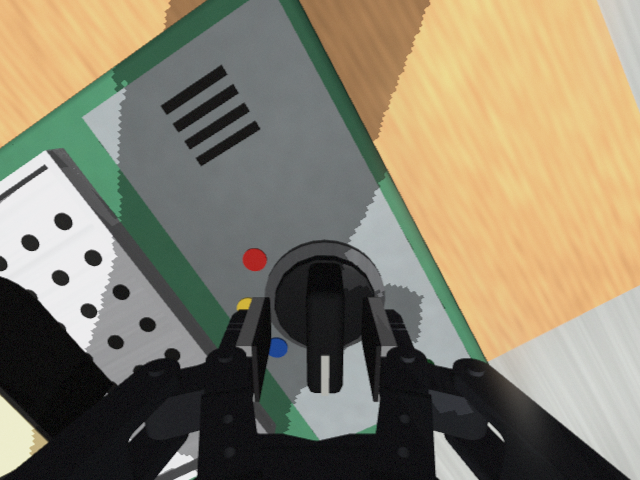

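>>> step_arm:
  series:
    - [[-0.25, 0.2, 0], 0, 140]
    - [[-0.25, 0.2, 0], 0, 180]
    - [[-0.25, 0.2, 0], 0, 230]
    - [[-0.25, 0.2, 0], 0, 230]
    - [[-0.25, 0.2, 0], 0, 230]

```text
clock: 33.6
tcp_pos: [0.427, 0.3853, 0.0763]
orientation: [0.004, -0.473, 0.881, -0.007]
wrist_force: [-0.6, 0.3, 6.5]
finger_gap: 0.0128
```

>>> step_arm:
  series:
    - [[0, 0, 0], -0.17, 230]
    - [[0, 0, 0], -0.34, 230]
    - [[0, 0, 0], -0.51, 230]
    - [[0, 0, 0], -0.68, 230]
    - [[0, 0, 0], -0.85, 230]

```text
clock: 34.22
tcp_pos: [0.4271, 0.385, 0.0763]
orientation: [0.0, -0.064, 0.998, -0.009]
wrist_force: [-0.2, -2.4, 3.2]
finger_gap: 0.0132
```

```bash
python3 w.py w28|head -1
```

```text
t 34.23 tcp [0.4271 0.385  0.0763] jawang 97.39 gap 0.0132 F [-0.2 -2.4  3.2] j [ 0.6   0.41 -0.2   0.96 -0.02  0.47]
```

>>> step_arm:
  series:
    - [[0, 0, 0], -0.17, 230]
    - [[0, 0, 0], -0.34, 230]
    - [[0, 0, 0], -0.5, 230]
    - [[0, 0, 0], -0.54, 230]
    - [[0, 0, 0], -0.54, 230]

```text
clock: 34.95
tcp_pos: [0.4271, 0.3847, 0.0764]
orientation: [-0.002, 0.2, 0.98, -0.009]
wrist_force: [-1.2, -2.9, 3.8]
finger_gap: 0.0132
```

```bash
python3 w.py w29|head -1
```

```text
t 34.95 tcp [0.4271 0.3847 0.0764] jawang 66.92 gap 0.0132 F [-1.2 -2.9  3.8] j [ 0.6   0.42 -0.2   0.97 -0.01  1.  ]
```

View pics/w29.png

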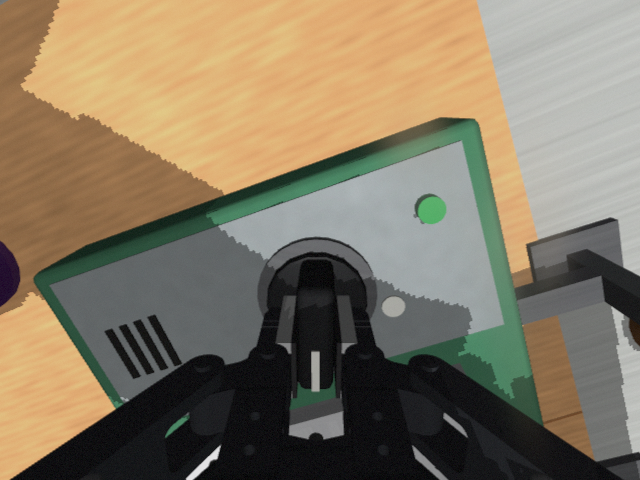

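The dial turned: the white dot is now uncovered at (393,307). Release and rise.

>>> step_arm:
  series:
    - [[0, 0, 0], 0, 150]
    - [[0, 0, 0], 0, 100]
    - [[0, 0, 3], 0, 100]
    - [[0, 0, 9], 0, 60]
    - [[-3, -3, 11], 0, 60]

```text
clock: 35.67
tcp_pos: [0.4005, 0.3571, 0.19]
orientation: [0.001, 0.2, 0.98, -0.006]
wrist_force: [-0.2, 0.1, 0.2]
finger_gap: 0.0653
```

```bash
python3 w.py w30
```

```text
t 35.67 tcp [0.4005 0.3571 0.19  ] jawang 66.93 gap 0.0653 F [-0.2  0.1  0.2] j [ 0.58  0.26 -0.13  1.19 -0.01  0.99]
cap [51, 240, 46, 44, 1483] [ 72.8 261.9] [0.3507 0.1817 0.076 ]
tcap [184.7 154.6] [0.7413 0.2578 0.076 ]
tcap [414.5 158.3] [ 0.7278 -0.2232  0.076 ]
tcap [478.  214.2] [ 0.6076 -0.3495  0.076 ]
tcap [441.9 220.9] [ 0.5945 -0.2748  0.076 ]
tcap [480.1 247.6] [ 0.5382 -0.3501  0.076 ]
tcap [455.2 289.6] [ 0.4534 -0.2955  0.076 ]
tcap [307.6 327.1] [0.3814 0.0031 0.076 ]
tcap [218.5 341.5] [0.3547 0.1812 0.076 ]
```

View pics/w30.png

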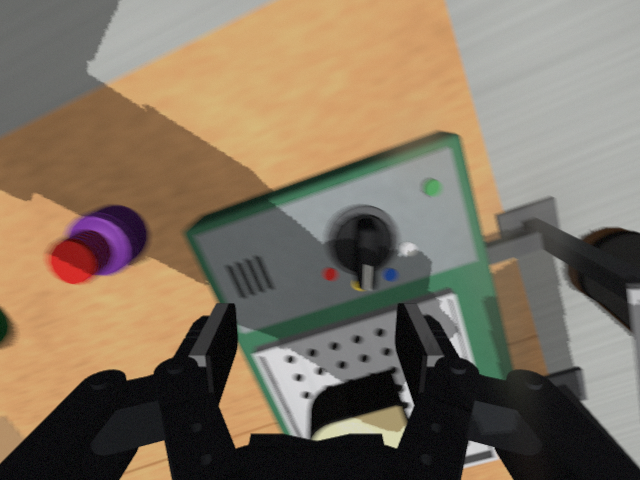

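The pointer is on the yellow dot (357,286), between red (330,273) and blue (391,274). One last back-off and overall check.

>>> step_arm:
  series:
    - [[-2, -8, 4], 0, 60]
    - [[-2, -14, 6], 0, 60]
    - [[-2, -14, 6], 0, 60]
    - [[-2, -14, 6], 0, 60]

```text
clock: 36.28
tcp_pos: [0.3765, 0.2129, 0.2499]
orientation: [-0.0, 0.201, 0.979, -0.007]
wrist_force: [-0.3, 0.9, 0.2]
finger_gap: 0.0656
```

Run:
```python
from h import *
st();r=cam("scene","s31");t=cam("top","t31")
for i,s,c in caps(t):print(c.round(1),ray(t,*c,0.076).round(4))
h=cv2.cvtColor(t["frame"],cv2.COLOR_RGB2HSV)
cv2.imwrite("pics/d31.png",cv2.resize(t["frame"][180:340,70:210,::-1],None,fx=4,fy=3.7,interpolation=2))
```

```text
t 36.27 tcp [0.3765 0.2129 0.2499] jawang 66.75 gap 0.0656 F [-0.3  0.9  0.2] j [ 0.34  0.04 -0.24  1.3  -0.01  0.74]
[184.7 154.7] [0.7411 0.2577 0.076 ]
[414.3 158.3] [ 0.7278 -0.2229  0.076 ]
[478.  214.2] [ 0.6076 -0.3495  0.076 ]
[441.9 220.9] [ 0.5945 -0.2747  0.076 ]
[480.  247.7] [ 0.5381 -0.35    0.076 ]
[455.3 289.5] [ 0.4536 -0.2957  0.076 ]
[307.6 327.1] [0.3815 0.003  0.076 ]
[218.5 341.6] [0.3545 0.1811 0.076 ]
```

View pics/s31.png

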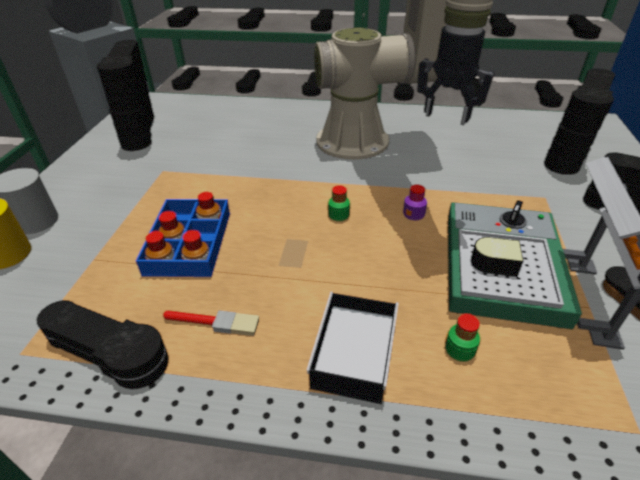

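View pics/d31.png

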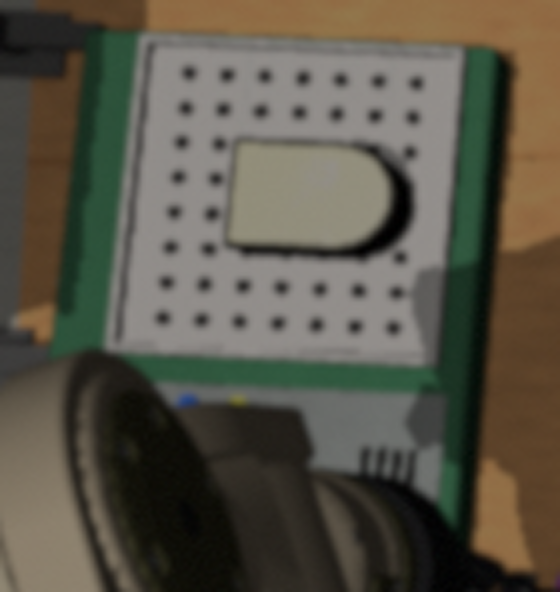

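Four jars are in the crate, the heel is flat in the tray with its pale face up, and the brush and pan haven't moved. Handing in.

```bash
python3 -c "
from workcell import env
print(env.hand_in())"
```

```text
the job is handed in; nothing more can be done
None
```

The job is handed in at about 36 s of the 208 s allowed. No verdict was reported.

- **Jars:** I moved the three loose amber jars into free crate cells. With the one already there, the last top and scene views show four jars upright, one to a cell, and no amber jar left on the bench.
- **Heel:** I tipped it against the activator's housing edge until it leaned there, then pushed it upright and over onto its tread. I then gripped it and laid it in the tray. The last views show it flat, pale face up and well inside the rim.
- **Dial:** I turned it 80° clockwise from white, after the jars and heel were in place. The wrist view after release shows the pointer on the yellow dot. In the very last top view the arm hid the dial.
- **Brush and pan:** They look unmoved in the last scene view. I measured only the brush's red handle, and its position did not change.

**Disagreement:** the cap of the jar in the middle cell read about 6–7 mm different in x between the earlier wrist view and the later top views. The close-ups showed it upright inside its cell, and the last top readings agreed with one another.

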